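# Take the pile on the desk apart and put each thing in its place

## Robot

A 7-joint arm with a two-finger parallel gripper is mounted at the origin on the work surface. World frame = base frame: x ahead of the robot, y to its left, z up, the work surface at z = 0. Lengths are in m, angles in degrees, forces in N, time in s.
With the tool pointing down it reaches from about 0.35 to 0.9 m from the base axis. Payload 8.1 kg.
Tool frame: the origin (TCP) lies midway between the tips of the shut fingers; the grasp point (between the pads) lies 19 mm behind it; y points along the fingers, x is the direction in which the jaws open and shut, and the axes are right-handed (so a half turn about y gives the same grasp; the last joint's range is limited). The gripper opens to 85 mm and grips with 20 to 120 N. Pads are 22 mm wide; open, the fingers measure 114 mm over their backs; the gripper's body (76 mm by 85 mm) begins 54 mm behind the grasp point. The pads swing forward as they close: fully open they stand 13 mm farther back than shut.
Start: joints at [67.174, 24.895, 1.432, 90.138, -0.665, 64.973, -4.303], TCP at [0.182, -0.598, 0.231] pointing down, gripper open.
Joint ranges: [-149.89, 149.89], [-25.12, 119.58], [-72.63, 75.52], [4.76, 147.25], [-75.54, 255.54], [6.69, 114.76], [-157.13, 157.13]. Speed limits (degrees/s): [127.2, 127.2, 172.46, 172.46, 180, 180, 180].

## Interface

Orientations are given as [roll, pitch, yaw] about the fixed x, y, z axes, in that order (R = Rz(yaw) Ry(pitch) Rx(roll)).
In Python, from bench import env, vision gives the robot as it stands.
- The arm moves only by the tool apply_moves, never from a script. Its arguments are lists of equal length, an entry for each row: "delta_pos": the shift along the tool's x, y, z in m, a list of three; "rotation": the turn, a rotation vector about the tool's x, y, z in rad, a list of three. A call has 1 to 12 rows; each row shifts and turns the commanded pose from where the row before left it, along the tool's axes as they then stand; what a row does not reach is not made up. A row lasts 1/8 s, in which the tool goes at most 62.5 mm and 10.7 degrees, less where a joint would pass 70% of its speed; a pose out of reach is approached as far as the arm can. A call with a gripper value outside its range is refused whole. "gripper" is the finger opening in m, from 0 to 0.0854, set as the call begins (left out, the last holds). The fingers move at their own pace and stop on an object; "grip_force" is the grip in N (left out, the last holds). Time passes only in rows, so rows that do not move let the fingers close. It gives the time, the measured TCP pose, the force and the opening at its end, in the units of the state.
- env.observe(): the state, without advancing time (a new reading comes with each control period).
- vision.grab_frame(name): name is "scene" or "top"; returns the picture (384x512x3 uint8, red, green, blue); there is no depth.
- vision.camera_params(name): a dict with "intrinsics" (3x3 intrinsics, pixels), "rvec" (rotation vector, rad) and "tvec" (3), from world to camera coordinates, as OpenCV has them. Camera axes: x right, y down, z forward; pixel columns grow to the right and rows downward; lengths in m; the calibration is good to about 2 mm. A picture is of the moment at which its call begins. camera_params takes no time and is no camera call.
- env.job_done(): hands the job in, once; it reports no verdict.
The state is a dict: "time_s": time; "qpos": joint angles; "joint_velocities": joint speeds; "effort": joint torques, N m; "tcp_pos": TCP position; "tool_rot": TCP orientation; "ft_force": force on the tool from outside, world axes, zero at the start; "moment": the same for the moment, N m; "width": finger opening in m.
Only numpy, scipy, OpenCV 4.12 (cv2) and the standard library are available. Lean on these libraries where they do the work, as an engineer would, in place of code of your own. Each camera call takes 0.05 s, during which the arm holds its last target.

## Task

Clear the cork board: take the pile apart from the top, one thing at a time, and lay the red mouse on the white spot in the middle of the grey mouse mat, the white power bank flat and centred between the green end lips of the black charging dock, the blue pencil box likewise in the dark wooden tray, and the black charger brick likewise in the metal tray. Put the mouse in place first and the power bank in place after it; the pencil box and the charger may go whenever nothing lies on them. Set things down, do not drop them, and leave the mug and the tape roll where they stand.

Things in the scene. Friction and masses are not known exactly. Their poses are not given: they have to be found in the camera images.
- mouse: Red computer mouse, 88 x 52 x 31 mm, about 85 g, loose, on top of the pile at the start. Origin: centre of its underside; x along its length towards its wheel, y across (the 52 mm width, upright sides up to about 15 mm, rounded above), z up. It lies on the power bank.
- power_bank: White flat power bank, 108 x 60 x 16 mm, about 210 g, loose, with four small blue dots near one end. At the start it is the middle of the pile: under the mouse, upon either the pencil box or the charger (which one differs). Origin: centre of its underside; x along its 108 mm length, y across its 60 mm width, z up.
- pencil_box: Blue closed metal pencil box with a yellow patch near each end, 168 x 62 x 25 mm, about 220 g, loose. At the start it lies on the cork board, either under the power bank or alone beside the pile, 130 mm (centre to centre) from the charger, long sides roughly parallel. Origin: centre of its underside; x along its 168 mm length, y across its 62 mm width, z up.
- charger: Black laptop charger brick without any cable, 148 x 64 x 25 mm, about 330 g, loose. At the start it lies on the cork board, either under the power bank or alone beside the pile. Origin: centre of its underside; x along its 148 mm length, y across its 64 mm width, z up.
- mouse_mat: Small grey mouse mat, 170 x 110 mm, 3 mm thick, with a white round spot 56 mm across in its middle; fixed to the desk; it never moves during a run, but its place and its turn differ from start to start. Origin: centre of its underside, 3 mm below its upper face; x along its 170 mm length, z up.
- charging_dock: Black charging dock for the power bank with a bright green lip at each end and a green cross on its floor; fixed to the desk; it never moves during a run, but its place and its turn differ from start to start. Its floor is 6 mm thick and 80 mm wide (y), with 126 mm (x) free between the lips; the lips stand 8 mm above the floor, the long sides are open. Origin: centre of its underside, 6 mm below the floor's upper face; z up.
- wooden_tray: Dark wooden tray with three pale lines along its floor and a lip at each end; fixed to the desk; it never moves during a run, but its place and its turn differ from start to start. Its floor is 6 mm thick and 84 mm wide (y), with 192 mm (x) free between the lips; the lips stand 8 mm above the floor, the long sides are open. Origin: centre of its underside, 6 mm below the floor's upper face; z up.
- metal_tray: Aluminium tray with dark cross bars marked on its floor and a lip at each end; fixed to the desk; it never moves during a run, but its place and its turn differ from start to start. Its floor is 6 mm thick and 84 mm wide (y), with 172 mm (x) free between the lips; the lips stand 8 mm above the floor, the long sides are open. Origin: centre of its underside, 6 mm below the floor's upper face; z up.
- mug: White mug, 78 mm across and 85 mm high, loose, with a handle at its +y side; a bystander beyond the cork board, not to be disturbed. Origin: centre of its underside, z up.
- tape_roll: Yellow roll of tape lying flat, 72 mm across and 24 mm high, loose; a bystander beyond the cork board, not to be disturbed. Origin: centre of its underside, z up.

How it is judged:
By the outcome, as a careful person would: the job done as asked, in the order asked, and still so for the second after the job is handed in, with the robot touching nothing.
It also fails if it takes over 106 s, if anything falls off the work surface, if the arm or the gripper's body presses on something with over 40 N, if the wrist force passes 120 N, or if a joint passes its speed limit or range.

## Working session

There is one attempt and no reset: what is moved stays moved. The work goes in short steps, Python scripts to look and compute and a tool call to move; the robot and the scene stay as the last step left them, time stands still between calls to the robot, and variables do not carry over. Pictures are saved under pics/ and viewed, and the job is handed in when it is done.

Besides the shell and the picture viewer there is one more tool, called after "Emit:" by a JSON object that holds its "api" and its "payload". apply_moves: Moves the arm, as the interface text tells. Its arguments: {"type":"object","properties":{"delta_pos":{"type":"array","items":{"type":"array","items":{"type":"number"}}},"rotation":{"type":"array","items":{"type":"array","items":{"type":"number"}}},"gripper":{"type":"number"},"grip_force":{"type":"number"}},"required":["delta_pos","rotation"]}

```bash
ls; mkdir -p pics; python3 - <<'E'
from bench import env, vision
import cv2
print(env.observe())
for n in ("scene","top"):
    p=vision.camera_params(n); print(n,p)
    im=vision.grab_frame(n); cv2.imwrite(f"pics/{n}0.png",im[:,:,::-1])
E
```

```text
pics
{'time_s': 0.0, 'qpos': array([67.17222389, 24.93663193,  1.43162605, 90.18787388, -0.66534921,
       64.97330772, -4.30440943]), 'joint_velocities': array([ 0.07858596,  0.00079802, -0.04804015,  0.03007883, -0.10273184,
       -0.0515754 ,  0.03740527]), 'effort': array([ 1.05079434e-03, -6.70460343e+01,  1.02514721e+00, -3.16206300e+01,
        1.54856726e-02,  1.25085673e-02,  1.61333458e-05]), 'tcp_pos': array([ 0.18200165, -0.59739717,  0.23053245]), 'tool_rot': array([-9.00078202e+01,  8.91498782e-02, -7.30572718e+01]), 'ft_force': array([-0.50847507,  0.43043166,  0.39169306]), 'moment': array([-0.02661993, -0.01548603, -0.01319061]), 'width': 0.08546949582233053}
scene {'intrinsics': array([[408.67479873,   0.        , 259.27952074],
       [  0.        , 408.67479873, 194.42389049],
       [  0.        ,   0.        ,   1.        ]]), 'rvec': array([ 1.50807106,  2.00894809, -0.85208282]), 'tvec': array([ 0.15942523, -0.3167701 ,  1.47694472])}
top {'intrinsics': array([[497.41466626,   0.        , 249.83445231],
       [  0.        , 497.41466626, 188.87524177],
       [  0.        ,   0.        ,   1.        ]]), 'rvec': array([ 2.16897587, -2.2228053 ,  0.03362151]), 'tvec': array([0.03029371, 0.56966986, 1.54299792])}
```

View pics/scene0.png

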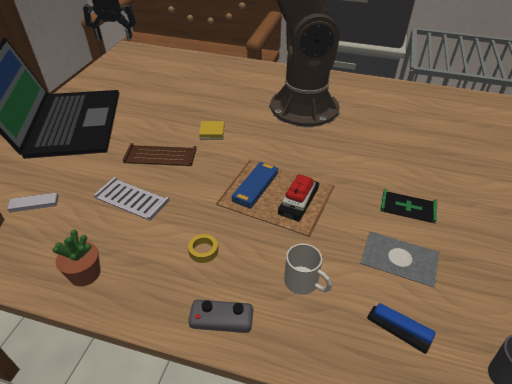

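View pics/top0.png

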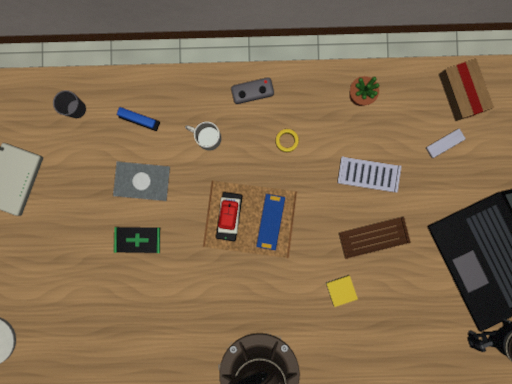

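```bash
cat > h.py <<'E'
import numpy as np, cv2
from bench import env, vision
P={n:vision.camera_params(n) for n in ("scene","top")}
def ray(n,uv):
    p=P[n];R=cv2.Rodrigues(p["rvec"])[0];t=np.asarray(p["tvec"]).ravel()
    d=R.T@np.linalg.inv(p["intrinsics"])@np.array([uv[0],uv[1],1.]);c=-R.T@t
    return c,d
def plane(n,uv,z):
    c,d=ray(n,uv);return c+d*(z-c[2])/d[2]
def proj(n,X):
    p=P[n];return cv2.projectPoints(np.asarray(X,float).reshape(-1,3),p["rvec"],np.asarray(p["tvec"],float),p["intrinsics"],None)[0].reshape(-1,2)
def ground(n,pts,z):
    return np.array([plane(n,q,z)[:2] for q in np.asarray(pts).reshape(-1,2)])
def rect(n,mask,z,box=None):
    """largest contour -> ground-plane min area rect (center, L, W, yaw of long axis)"""
    if box is not None:
        m=np.zeros_like(mask);x0,y0,x1,y1=box;m[y0:y1,x0:x1]=mask[y0:y1,x0:x1];mask=m
    # supersample mask for edges at pixel borders
    cs,_=cv2.findContours(mask.astype(np.uint8),cv2.RETR_EXTERNAL,cv2.CHAIN_APPROX_NONE)
    c=max(cs,key=cv2.contourArea).reshape(-1,2).astype(float)
    g=ground(n,c,z)
    (cx,cy),(w,h),a=cv2.minAreaRect((g*1000).astype(np.float32))
    if h>w: w,h,a=h,w,a+90
    a=(a+90)%180-90
    M=cv2.moments(mask.astype(np.uint8),True);cen=plane(n,(M['m10']/M['m00'],M['m01']/M['m00']),z)
    return dict(c=np.round([cx/1000,cy/1000],4),L=round(w+3),W=round(h+3),yaw=round(a,1),cen=np.round(cen[:2],4),area=M['m00'])
def crop(im,box,f,name):
    x0,y0,x1,y1=box;cv2.imwrite(f"pics/{name}.png",cv2.resize(im[y0:y1,x0:x1,::-1],None,fx=f,fy=f,interpolation=cv2.INTER_NEAREST))
E
python3 - <<'E'
from h import *
s=cv2.imread("pics/scene0.png")[:,:,::-1];t=cv2.imread("pics/top0.png")[:,:,::-1]
crop(t,(100,150,230,265),6,"a");crop(t,(200,175,310,262),7,"b");crop(t,(330,150,420,262),5,"c");crop(s,(210,155,340,235),6,"d")
print([ -cv2.Rodrigues(P[n]["rvec"])[0].T@P[n]["tvec"] for n in P])
E
```

```text
[array([1.28602219, 0.19122548, 0.78530578]), array([0.50700855, 0.00163128, 1.56499959])]
```

View pics/a.png

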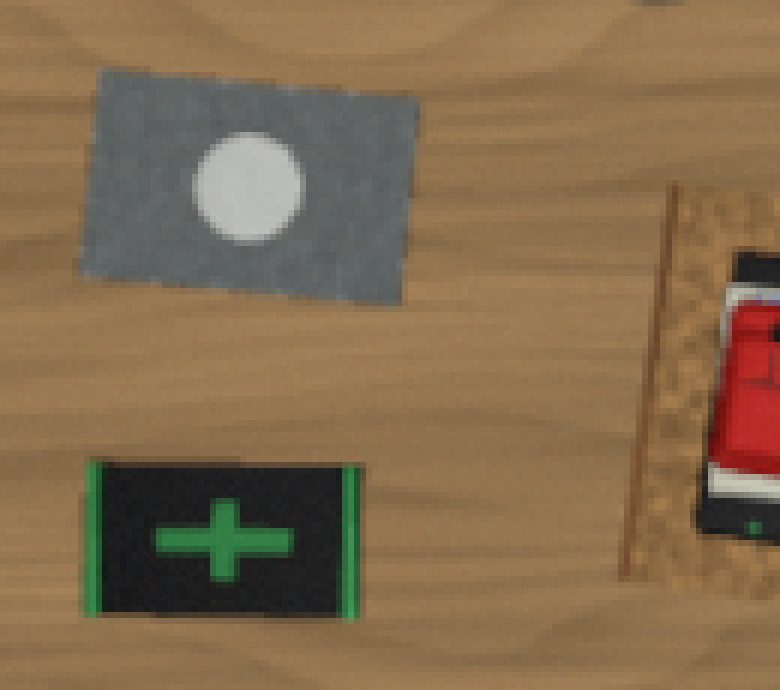

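View pics/b.png

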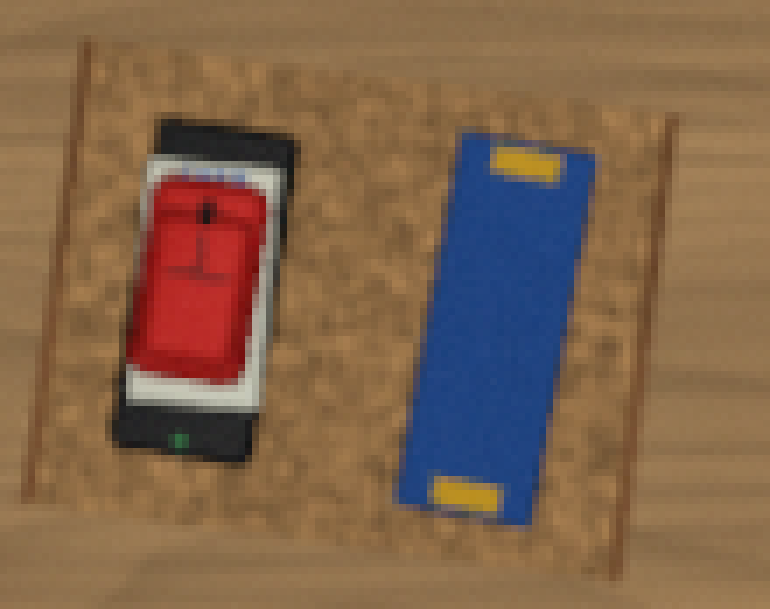

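View pics/c.png

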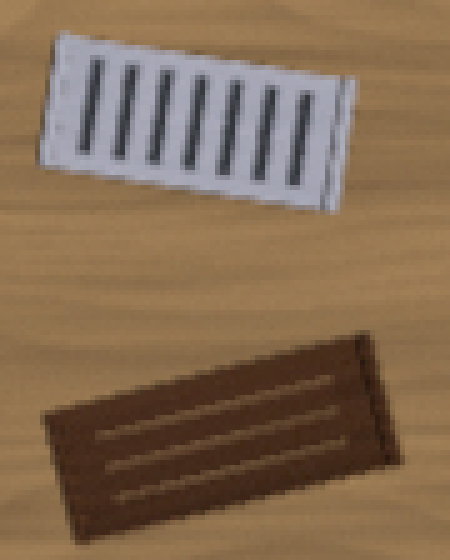

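View pics/d.png

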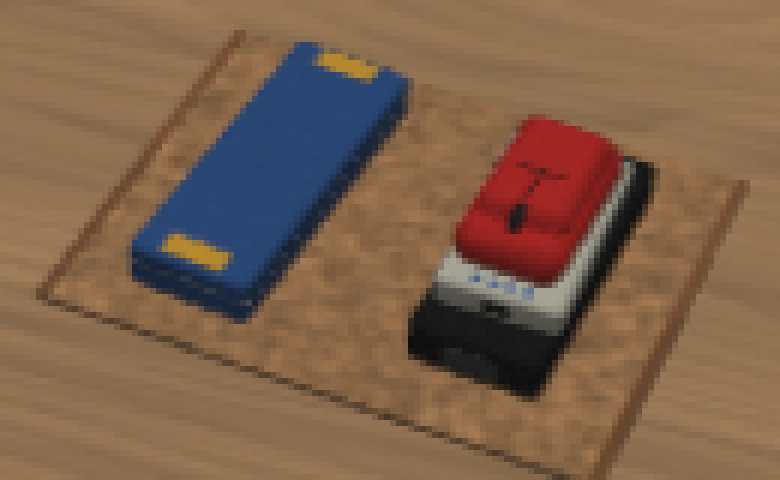

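```bash
cat > m.py <<'E'
from h import *
s=cv2.imread("pics/scene0.png")[:,:,::-1].copy();t=cv2.imread("pics/top0.png")[:,:,::-1].copy()
def hsv(im): return cv2.cvtColor(np.ascontiguousarray(im),cv2.COLOR_RGB2HSV).astype(int)
def masks(im):
    h=hsv(im);H,S,V=h[...,0],h[...,1],h[...,2]
    return dict(red=((H<6)|(H>172))&(S>150)&(V>90),blue=(H>100)&(H<125)&(S>140)&(V>70),yellow=(H>18)&(H<30)&(S>150)&(V>120),
      green=(H>55)&(H<80)&(S>100),white=(S<40)&(V>150),dark=(V<60),grey=(S<60)&(V>70)&(V<150),lav=(S<70)&(V>40)&~((S<40)&(V<60)),wood=((H<12)|(H>170))&(S>90)&(V<100))
E
python3 - <<'E'
from m import *
T=masks(t)
print('spot',rect("top",T['white'],.003,(125,165,160,195)))
print('mat',rect("top",T['grey']|T['white'],.003,(105,155,178,205)))
print('dock',rect("top",T['green']|T['dark'],.010,(105,220,170,260)))
print('cross',rect("top",T['green'],.006,(122,228,153,255)))
print('lipL',rect("top",T['green'],.014,(110,220,120,260)))
print('lipR',rect("top",T['green'],.014,(154,220,166,260)))
h=hsv(t)
print('metal',rect("top",(h[...,1]<75),.008,(333,150,410,197)))
print('wood',h[240,360],rect("top",(h[...,2]<105),.008,(333,210,415,262)))
print('red',rect("top",T['red'],.07,(210,180,245,245)))
print('blue',rect("top",T['blue']|T['yellow'],.028,(250,185,290,255)))
print('bluedots',rect("top",T['blue'],.046,(218,195,240,205)))
for n,M,bx in (("top",T,[(265,190,285,205),(255,238,278,255)]),("scene",masks(s),[(255,160,280,172),(230,190,252,203)])):
    for b in bx:
        print(n,rect(n,M['yellow'],.028,b))
E
```

```text
spot {'c': array([0.6047, 0.3596]), 'L': 56, 'W': 55, 'yaw': -46.2, 'cen': array([0.6048, 0.3591]), 'area': 239.0}
mat {'c': array([0.6051, 0.3588]), 'L': 172, 'W': 112, 'yaw': 83.3, 'cen': array([0.6048, 0.3587]), 'area': 1850.0}
dock {'c': array([0.4204, 0.3733]), 'L': 145, 'W': 79, 'yaw': 87.2, 'cen': array([0.4203, 0.3727]), 'area': 1107.0}
cross {'c': array([0.42  , 0.3738]), 'L': 69, 'W': 43, 'yaw': 62.3, 'cen': array([0.42 , 0.373]), 'area': 151.0}
lipL {'c': array([0.4242, 0.4391]), 'L': 78, 'W': 10, 'yaw': -3.3, 'cen': array([0.4212, 0.4393]), 'area': 59.0}
lipR {'c': array([0.418 , 0.3076]), 'L': 78, 'W': 12, 'yaw': -1.0, 'cen': array([0.416 , 0.3066]), 'area': 82.0}
metal {'c': array([ 0.6072, -0.358 ]), 'L': 194, 'W': 90, 'yaw': 79.5, 'cen': array([ 0.607 , -0.3581]), 'area': 1696.0}
wood [ 14 143  89] {'c': array([ 0.4106, -0.3662]), 'L': 214, 'W': 88, 'yaw': -77.4, 'cen': array([ 0.4103, -0.3664]), 'area': 1815.0}
red {'c': array([0.4927, 0.0841]), 'L': 87, 'W': 53, 'yaw': -10.1, 'cen': array([0.4919, 0.0838]), 'area': 448.0}
blue {'c': array([ 0.4669, -0.0446]), 'L': 167, 'W': 61, 'yaw': -11.6, 'cen': array([ 0.4665, -0.0447]), 'area': 945.0}Traceback (most recent call last):
  File "<stdin>", line 14, in <module>
  File "h.py", line 20, in rect
    c=max(cs,key=cv2.contourArea).reshape(-1,2).astype(float)
      ~~~^^^^^^^^^^^^^^^^^^^^^^^^
ValueError: max() iterable argument is empty
```

```bash
cat >> h.py <<'E'
def cpx(mask,box):
    x0,y0,x1,y1=box;M=cv2.moments(mask[y0:y1,x0:x1].astype(np.uint8),True)
    return (x0+M['m10']/M['m00'],y0+M['m01']/M['m00'],M['m00'])
def tri(a,b):
    c1,d1=ray("top",a);c2,d2=ray("scene",b)
    A=np.stack([d1,-d2],1);k=np.linalg.lstsq(A,c2-c1,rcond=None)[0]
    p,q=c1+d1*k[0],c2+d2*k[1];return (p+q)/2,np.linalg.norm(p-q)*1000
def pca(n,mask,box,z):
    x0,y0,x1,y1=box;m=mask[y0:y1,x0:x1].astype(np.uint8)
    k,l,st,_=cv2.connectedComponentsWithStats(m);i=1+np.argmax(st[1:,4]);v,u=np.nonzero(l==i)
    g=ground(n,np.stack([u+x0,v+y0],1),z);c=g.mean(0);w,V=np.linalg.eigh(np.cov((g-c).T));d=V[:,1]
    y=np.degrees(np.arctan2(d[1],d[0]));return np.round(c,4),round((y+90)%180-90,2),np.round(np.sqrt(12*w)*1000,1),len(u)
E
python3 - <<'E'
from m import *
T,S=masks(t),masks(s)
for bt,bs in (((265,190,285,205),(230,190,252,203)),((255,238,278,255),(255,160,280,172))):
    a,b=cpx(T['yellow'],bt),cpx(S['yellow'],bs);print(a,b,tri(a,b))
print('pencil',pca("top",T['blue']|T['yellow'],(250,185,290,255),.029))
h=hsv(t)
for nm,m,b,z in (('mat',T['grey']|T['white'],(105,155,178,205),.003),('dock',T['green']|T['dark'],(105,220,170,260),.007),('metal',h[...,1]<75,(333,150,410,197),.007),('wood',h[...,2]<105,(333,210,415,262),.007),('red',T['red'],(210,180,245,245),.06)):
    print(nm,pca("top",m,b,z))
pile=T['red']|T['dark']|(h[...,1]<70)
crop((np.dstack([pile|T['blue']]*3)*255).astype(np.uint8),(200,175,310,262),7,"e")
print('pile',rect("top",pile,.03,(210,185,248,245)),pca("top",pile,(210,185,248,245),.03))
wp=((h[...,1]<60)&(h[...,2]>90))|T['red']|T['blue']
print('pb',rect("top",wp,.045,(210,185,248,240)),pca("top",wp,(210,185,248,240),.045))
# spot / cross scene check
hs=hsv(s)
print('spot scene',pca("scene",S['white'],(380,240,420,275),.003),'cross',pca("scene",S['green'],(392,198,425,214),.006))
print('dock scene',pca("scene",S['green']|S['dark'],(375,185,445,225),.007))
print('metal scene',pca("scene",(hs[...,1]<75),(85,170,175,222),.007))
E
```

```text
(274.74074074074076, 197.96296296296296, 27.0) (242.5, 196.60714285714286, 28.0) (array([ 0.53940059, -0.05946248,  0.02978382]), np.float64(1.0943965295160694))
(266.0357142857143, 245.39285714285714, 28.0) (267.59090909090907, 165.4090909090909, 22.0) (array([ 0.39439243, -0.02902304,  0.03023609]), np.float64(0.7840399309805036))
pencil (array([ 0.4688, -0.0451]), np.float64(-11.73), array([ 59.8, 152. ]), 917)
mat (array([0.6048, 0.3587]), np.float64(83.34), array([109.1, 169.6]), 1850)
dock (array([0.4201, 0.3734]), np.float64(87.52), array([ 76.3, 143. ]), 1107)
metal (array([ 0.6071, -0.3583]), np.float64(79.67), array([ 86.8, 191.5]), 1696)
wood (array([ 0.4102, -0.3667]), np.float64(-77.01), array([ 84.1, 211.7]), 1815)
red (array([0.4918, 0.0843]), np.float64(-12.24), array([49.6, 82.5]), 448)
pile {'c': array([0.4871, 0.0838]), 'L': 148, 'W': 67, 'yaw': -9.2, 'cen': array([0.487 , 0.0828]), 'area': 903.0} (array([0.4871, 0.0828]), np.float64(-9.71), array([ 61.7, 144.6]), 903)
pb {'c': array([0.4902, 0.0825]), 'L': 112, 'W': 63, 'yaw': -6.5, 'cen': array([0.4891, 0.0826]), 'area': 649.0} (array([0.4891, 0.0826]), np.float64(-7.92), array([ 58.7, 107.4]), 649)
spot scene (array([0.604 , 0.3587]), np.float64(2.39), array([47.4, 48.2]), 327) cross (array([0.4193, 0.3734]), np.float64(89.13), array([29.8, 61. ]), 138)
dock scene (array([0.4247, 0.3745]), np.float64(87.63), array([ 83.7, 141.8]), 1140)
metal scene (array([ 0.61  , -0.3559]), np.float64(79.19), array([ 87.5, 199.8]), 1638)
```

View pics/e.png

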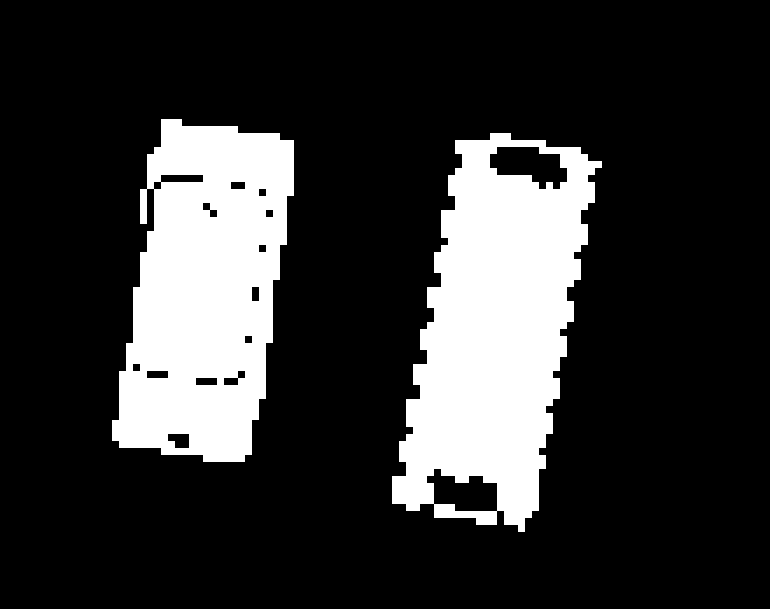

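```bash
cat > plan.py <<'E'
from h import *
import sys
# usage: plan.py x y z yaw N  -> rows (smooth) from current measured pose to target
def plan(tgt,yaw,N,o=None):
    o=o or env.observe();p=np.array(o['tcp_pos']);y=o['tool_rot'][2]
    d=np.array(tgt)-p;dy=(yaw-y+180)%360-180 if True else 0
    w=np.ones(N)
    if N>=4: w[0]=w[-1]=.5
    w/=w.sum();cy=y;rows=[];rot=[]
    for k in w:
        c,s=np.cos(np.radians(cy)),np.sin(np.radians(cy));q=d*k
        rows.append([round(float(v),4) for v in (c*q[0]+s*q[1],-q[2],-s*q[0]+c*q[1])]);rot.append([0,round(float(-np.radians(dy*k)),4),0]);cy+=dy*k
    print('at',np.round(p,4),np.round(o['tool_rot'],2),'d',np.round(d,4),'dyaw',round(dy,2),'max mm',max(np.linalg.norm(r) for r in rows)*1000,'maxdeg',abs(dy)*w.max())
    print(rows);print(rot)
a=[float(v) for v in sys.argv[1:]]
plan(a[:3],a[3],int(a[4]))
E
python3 plan.py 0.467 -0.0446 0.15 78.3 12; python3 plan.py 0.467 -0.0446 0.15 78.3 18
```

```text
at [ 0.182  -0.5974  0.2306] [-9.001e+01  8.000e-02 -7.306e+01] d [ 0.285   0.5528 -0.0806] dyaw 151.36 max mm 57.0160503718032 maxdeg 13.759653977363522
[[-0.0203, 0.0037, 0.0197], [-0.0355, 0.0073, 0.044], [-0.024, 0.0073, 0.0512], [-0.0112, 0.0073, 0.0554], [0.0023, 0.0073, 0.0565], [0.0157, 0.0073, 0.0543], [0.0282, 0.0073, 0.049], [0.039, 0.0073, 0.0409], [0.0476, 0.0073, 0.0305], [0.0535, 0.0073, 0.0182], [0.0563, 0.0073, 0.005], [0.0279, 0.0037, -0.0043]]
[[0, -0.1201, 0], [0, -0.2402, 0], [0, -0.2402, 0], [0, -0.2402, 0], [0, -0.2402, 0], [0, -0.2402, 0], [0, -0.2402, 0], [0, -0.2402, 0], [0, -0.2402, 0], [0, -0.2402, 0], [0, -0.2402, 0], [0, -0.1201, 0]]
at [ 0.182  -0.5974  0.2306] [-9.001e+01  8.000e-02 -7.306e+01] d [ 0.285   0.5528 -0.0806] dyaw 151.36 max mm 36.93209985906569 maxdeg 8.90330551476463
[[-0.0131, 0.0024, 0.0128], [-0.0242, 0.0047, 0.0275], [-0.0196, 0.0047, 0.0309], [-0.0146, 0.0047, 0.0335], [-0.0092, 0.0047, 0.0354], [-0.0036, 0.0047, 0.0364], [0.002, 0.0047, 0.0365], [0.0077, 0.0047, 0.0358], [0.0131, 0.0047, 0.0342], [0.0182, 0.0047, 0.0317], [0.0229, 0.0047, 0.0285], [0.0271, 0.0047, 0.0246], [0.0305, 0.0047, 0.0201], [0.0333, 0.0047, 0.0152], [0.0352, 0.0047, 0.0098], [0.0363, 0.0047, 0.0043], [0.0366, 0.0047, -0.0014], [0.0179, 0.0024, -0.0035]]
[[0, -0.0777, 0], [0, -0.1554, 0], [0, -0.1554, 0], [0, -0.1554, 0], [0, -0.1554, 0], [0, -0.1554, 0], [0, -0.1554, 0], [0, -0.1554, 0], [0, -0.1554, 0], [0, -0.1554, 0], [0, -0.1554, 0], [0, -0.1554, 0], [0, -0.1554, 0], [0, -0.1554, 0], [0, -0.1554, 0], [0, -0.1554, 0], [0, -0.1554, 0], [0, -0.0777, 0]]
```

Emit:
{"api": "apply_moves", "payload": {"delta_pos": [[-0.037,0.006,0.036],[-0.037,0.006,0.036],[-0.037,0.006,0.036],[-0.037,0.006,0.036],[-0.037,0.006,0.036],[-0.037,0.006,0.036],[-0.037,0.006,0.036],[-0.037,0.006,0.036],[-0.037,0.006,0.036],[-0.037,0.006,0.036],[-0.037,0.006,0.036],[-0.037,0.006,0.036]], "rotation": [[0,-0.1,0],[0,0,0],[0,0,0],[0,0,0],[0,0,0],[0,0,0],[0,0,0],[0,0,0],[0,0,0],[0,0,0],[0,0,0],[0,0,0]]}}

```text
time_s: 1.6
tcp_pos: [0.4146, -0.0223, 0.1591]
tool_rot: [-90.0, -0.0, -67.3]
ft_force: [0.3, -0.4, -0.5]
width: 0.0855
```

Emit:
{"api": "apply_moves", "payload": {"delta_pos": [[0,0,0],[0,0,0],[0,0,0],[0,0,0],[0,0,0],[0,0,0],[0,0,0],[0,0,0],[0,0,0],[0,0,0],[0,0,0],[0,0,0]], "rotation": [[0,-0.18,0],[0,-0.18,0],[0,-0.18,0],[0,-0.18,0],[0,-0.18,0],[0,-0.18,0],[0,-0.18,0],[0,-0.18,0],[0,-0.18,0],[0,-0.18,0],[0,-0.18,0],[0,-0.18,0]]}}

```text
time_s: 3.1
tcp_pos: [0.4141, -0.0239, 0.1591]
tool_rot: [-90.0, 0.0, 56.8]
ft_force: [-0.4, 0.4, -0.1]
width: 0.0858
```

Emit:
{"api": "apply_moves", "payload": {"delta_pos": [[0,0,0],[0,0,0],[0,0,0],[0,0,0]], "rotation": [[0,-0.125,0],[0,-0.125,0],[0,-0.125,0],[0,0,0]]}}

```text
time_s: 3.6
tcp_pos: [0.4141, -0.0239, 0.1591]
tool_rot: [-90.0, -0.0, 77.9]
ft_force: [-0.9, 1.1, 0.2]
width: 0.0855
```

```bash
cat > d.py <<'E'
from h import *
import sys
a=[float(v) for v in sys.argv[1:]]
o=env.observe();p=np.array(o['tcp_pos']);R=cv2.Rodrigues(np.zeros(3))[0]
y=np.radians(o['tool_rot'][2]);d=np.array(a[:3])-p;c,s=np.cos(y),np.sin(y)
print('t',round(o['time_s'],2),'at',np.round(p,4),np.round(o['tool_rot'],2),'width',round(o['width'],4),'F',np.round(o['ft_force'],1))
print('tool delta at present yaw',np.round([c*d[0]+s*d[1],-d[2],-s*d[0]+c*d[1]],4))
if len(a)>3:
    dy=(a[3]-o['tool_rot'][2]+180)%360-180; y2=np.radians(a[3]);c,s=np.cos(y2),np.sin(y2)
    print('turn rad about tool y',round(-np.radians(dy),4),'tool delta after turn',np.round([c*d[0]+s*d[1],-d[2],-s*d[0]+c*d[1]],4))
E
python3 d.py 0.467 -0.0446 0.15 78.3
```

```text
t 3.6 at [ 0.4141 -0.0239  0.1591] [-8.997e+01 -1.000e-02  7.786e+01] width 0.0855 F [-0.9  1.1  0.2]
tool delta at present yaw [-0.0091  0.0091 -0.056 ]
turn rad about tool y -0.0077 tool delta after turn [-0.0095  0.0091 -0.056 ]
```

Emit:
{"api": "apply_moves", "payload": {"delta_pos": [[-0.004,0.01,-0.028],[-0.0055,0.02,-0.028],[0,0.03,0],[0,0.03,0],[0,0.025,0],[0,0.02,0],[0,0.01,0],[0,0.006,0],[0,0,0]], "rotation": [[0,-0.0077,0],[0,0,0],[0,0,0],[0,0,0],[0,0,0],[0,0,0],[0,0,0],[0,0,0],[0,0,0]]}}

```text
time_s: 4.72
tcp_pos: [0.4673, -0.0446, 0.0084]
tool_rot: [-90.0, 0.0, 78.3]
ft_force: [0.7, 0.6, -0.2]
width: 0.0853
```

```bash
python3 d.py 0.467 -0.0446 0.008 78.3;python3 - <<'E'
from h import *
t=vision.grab_frame("top");s=vision.grab_frame("scene")
a=cv2.resize(t[165:275,200:330],None,fx=3,fy=3,interpolation=0);b=cv2.resize(s[110:240,190:330],None,fx=3,fy=3,interpolation=0)
H=max(a.shape[0],b.shape[0]);c=np.zeros((H,a.shape[1]+b.shape[1],3),np.uint8);c[:a.shape[0],:a.shape[1]]=a;c[:b.shape[0],a.shape[1]:]=b
cv2.imwrite("pics/g1.png",c[:,:,::-1]);print(c.shape)
E
```

```text
t 4.72 at [ 0.4673 -0.0446  0.0084] [-9.000e+01  1.000e-02  7.833e+01] width 0.0853 F [ 0.7  0.6 -0.2]
tool delta at present yaw [-0.      0.0004  0.0003]
turn rad about tool y 0.0004 tool delta after turn [-0.      0.0004  0.0003]
(390, 810, 3)
```

View pics/g1.png

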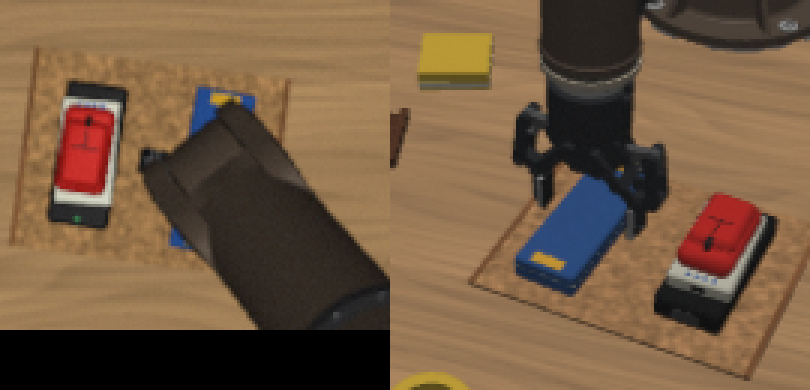

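Emit:
{"api": "apply_moves", "payload": {"delta_pos": [[0,0,0],[0,0,0],[0,0,0],[0,0,0],[0,0,0],[0,0,0]], "rotation": [[0,0,0],[0,0,0],[0,0,0],[0,0,0],[0,0,0],[0,0,0]], "gripper": 0.045, "grip_force": 45}}

```text
time_s: 5.58
tcp_pos: [0.4675, -0.0448, 0.0089]
tool_rot: [-90.1, 0.0, 78.3]
ft_force: [-1.7, -0.3, 7.7]
width: 0.061
```

Emit:
{"api": "apply_moves", "payload": {"delta_pos": [[0,-0.005,0],[0,-0.015,0],[0,-0.03,0],[0,-0.03,0],[0,-0.025,0],[0,-0.01,0],[0,0,0]], "rotation": [[0,0,0],[0,0,0],[0,0,0],[0,0,0],[0,0,0],[0,0,0],[0,0,0]]}}

```text
time_s: 6.45
tcp_pos: [0.4674, -0.0448, 0.1238]
tool_rot: [-90.1, 0.0, 78.3]
ft_force: [0.6, -0.1, -2.2]
width: 0.0609
```

```bash
python3 d.py 0.4102 -0.3666 0.123 12.8
```

```text
t 6.45 at [ 0.4674 -0.0448  0.1238] [-9.006e+01  1.000e-02  7.833e+01] width 0.0609 F [ 0.6 -0.1 -2.2]
tool delta at present yaw [-0.3267  0.0008 -0.0091]
turn rad about tool y 1.1438 tool delta after turn [-0.127   0.0008 -0.3011]
```

Emit:
{"api": "apply_moves", "payload": {"delta_pos": [[-0.015,0,-0.0009],[-0.03,0,-0.0009],[-0.034,0,-0.0009],[-0.034,0,-0.0009],[-0.034,0,-0.0009],[-0.034,0,-0.0009],[-0.034,0,-0.0009],[-0.034,0,-0.0009],[-0.034,0,-0.0009],[-0.0287,0,-0.001],[-0.015,0,0],[0,0,0]], "rotation": [[0,0,0],[0,0,0],[0,0,0],[0,0,0],[0,0,0],[0,0,0],[0,0,0],[0,0,0],[0,0,0],[0,0,0],[0,0,0],[0,0.08,0]]}}

```text
time_s: 7.95
tcp_pos: [0.4088, -0.3676, 0.1222]
tool_rot: [-89.9, -0.0, 73.6]
ft_force: [0.4, 0.5, -3.0]
width: 0.061
```

Emit:
{"api": "apply_moves", "payload": {"delta_pos": [[0,0.005,0],[0,0.005,0],[0,0.005,0],[0,0.005,0],[0,0.005,0],[0,0.005,0],[0,0.005,0],[0,0.005,0],[0,0,0]], "rotation": [[0,0.14,0],[0,0.14,0],[0,0.14,0],[0,0.14,0],[0,0.14,0],[0,0.14,0],[0,0.14,0],[0,0.084,0],[0,0,0]]}}

```text
time_s: 9.07
tcp_pos: [0.4096, -0.3656, 0.0825]
tool_rot: [-89.9, 0.1, 12.9]
ft_force: [-0.2, 0.5, -1.9]
width: 0.0609
```

```bash
python3 d.py 0.4102 -0.3666 0.012 12.8;python3 - <<'E'
from h import *
t=vision.grab_frame("top");s=vision.grab_frame("scene")
a=cv2.resize(t[190:290,310:430],None,fx=3,fy=3,interpolation=0);b=cv2.resize(s[80:200,90:230],None,fx=3,fy=3,interpolation=0)
H=max(a.shape[0],b.shape[0]);c=np.zeros((H,a.shape[1]+b.shape[1],3),np.uint8);c[:a.shape[0],:a.shape[1]]=a;c[:b.shape[0],a.shape[1]:]=b
cv2.imwrite("pics/g2.png",c[:,:,::-1]);print(c.shape)
E
```

```text
t 9.07 at [ 0.4096 -0.3656  0.0825] [-8.992e+01  7.000e-02  1.290e+01] width 0.0609 F [-0.2  0.5 -1.9]
tool delta at present yaw [ 0.0003  0.0705 -0.0011]
turn rad about tool y 0.0017 tool delta after turn [ 0.0003  0.0705 -0.0011]
(360, 780, 3)
```

View pics/g2.png

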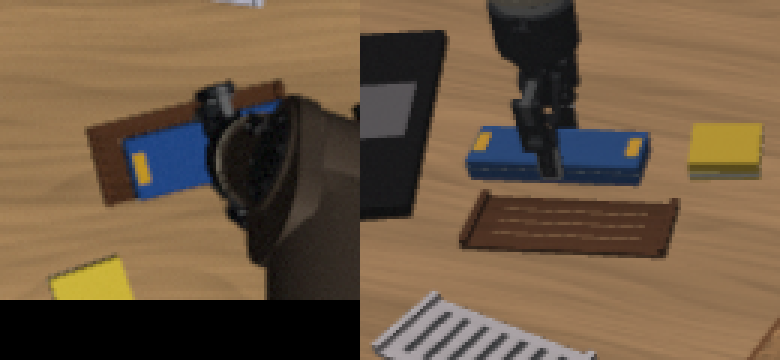

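```bash
python3 - <<'E'
from m import *
s=vision.grab_frame("scene");S=masks(s)
x0=90;y0=80
bs=[(90+35,80+38,90+48,80+53),(90+86,80+42,90+100,80+56)]
q=[plane("scene",cpx(S['yellow'],b),.1036)[:2] for b in bs]
print([cpx(S['yellow'],b) for b in bs],q,(q[0]+q[1])/2,np.linalg.norm(q[0]-q[1]),np.degrees(np.arctan2(*(q[0]-q[1])[::-1])))
E
```

```text
[(130.1578947368421, 126.6842105263158, 19.0), (180.4, 128.75, 20.0)] [array([ 0.42527955, -0.43732239]), array([ 0.39251671, -0.29340339])] [ 0.40889813 -0.36536289] 0.14760108893800988 -77.17530435746812
```

Emit:
{"api": "apply_moves", "payload": {"delta_pos": [[0.0004,0.015,-0.0012],[0,0.025,0],[0,0.018,0],[0,0.008,0],[0,0.004,0],[0,0,0],[0,0.001,0],[0,0,0]], "rotation": [[0,0,0],[0,0,0],[0,0,0],[0,0,0],[0,0,0],[0,0,0],[0,0,0],[0,0,0]]}}

```text
time_s: 10.22
tcp_pos: [0.4111, -0.3677, 0.0127]
tool_rot: [-90.0, -0.0, 12.8]
ft_force: [-0.2, -0.5, -2.6]
width: 0.0608
```

Emit:
{"api": "apply_moves", "payload": {"delta_pos": [[0,0.001,0.0008],[0,0.001,0],[0,0,0]], "rotation": [[0,0,0],[0,0,0],[0,0,0]]}}

```text
time_s: 10.6
tcp_pos: [0.4107, -0.3667, 0.011]
tool_rot: [-90.0, 0.0, 12.8]
ft_force: [-2.6, 1.0, 6.9]
width: 0.0612
```

Emit:
{"api": "apply_moves", "payload": {"delta_pos": [[0,0,0],[0,0,0],[0,0,0],[0,0,0],[0,0,0]], "rotation": [[0,0,0],[0,0,0],[0,0,0],[0,0,0],[0,0,0]], "gripper": 0.085}}

```text
time_s: 11.22
tcp_pos: [0.4107, -0.3667, 0.0103]
tool_rot: [-90.0, -0.0, 12.8]
ft_force: [-0.5, -0.8, -0.2]
width: 0.0856
```

Emit:
{"api": "apply_moves", "payload": {"delta_pos": [[0,-0.01,0],[0,-0.02,0],[0,-0.04,0],[0,-0.04,0],[0,-0.03,0],[0,-0.01,0],[0,0,0]], "rotation": [[0,0,0],[0,0,0],[0,0,0],[0,0,0],[0,0,0],[0,0,0],[0,0,0]]}}

```text
time_s: 12.1
tcp_pos: [0.4107, -0.3669, 0.1607]
tool_rot: [-90.1, -0.0, 12.8]
ft_force: [-0.5, -0.7, -0.8]
width: 0.0846
```

```bash
python3 d.py 0.492 0.0838 0.16 79.5
```

```text
t 12.1 at [ 0.4107 -0.3669  0.1607] [-9.006e+01 -2.000e-02  1.280e+01] width 0.0846 F [-0.5 -0.7 -0.8]
tool delta at present yaw [0.1791 0.0007 0.4215]
turn rad about tool y -1.1641 tool delta after turn [0.458  0.0007 0.0022]
```

Emit:
{"api": "apply_moves", "payload": {"delta_pos": [[0,0,0],[0,0,0],[0,0,0],[0,0,0],[0,0,0],[0,0,0],[0,0,0],[0,0,0]], "rotation": [[0,-0.1,0],[0,-0.175,0],[0,-0.175,0],[0,-0.175,0],[0,-0.175,0],[0,-0.175,0],[0,-0.175,0],[0,0,0]]}}

```text
time_s: 13.1
tcp_pos: [0.4099, -0.3663, 0.1588]
tool_rot: [-89.9, -0.1, 78.6]
ft_force: [-0.3, -0.9, -0.6]
width: 0.085
```

```bash
python3 d.py 0.4922 0.084 0.16 79; python3 - <<'E'
from m import *
T=masks(t);h=hsv(t)
b=(210,180,245,245)
for z in (.055,.062,.07): print(rect("top",T['red'],z,b),pca("top",T['red'],b,z))
S=masks(s);print(pca("scene",S['red'],(280,170,320,205),.065))
# check box placement
t2=vision.grab_frame("top");T2=masks(t2);h2=hsv(t2)
bx=(333,210,415,262)
print(pca("top",T2['blue']|T2['yellow'],bx,.031));crop(t2,(320,200,425,270),6,"g3")
E
```

```text
t 13.1 at [ 0.4099 -0.3663  0.1588] [-89.9   -0.11  78.64] width 0.085 F [-0.3 -0.9 -0.6]
tool delta at present yaw [ 0.4577 -0.0012  0.008 ]
turn rad about tool y -0.0062 tool delta after turn [ 0.4577 -0.0012  0.0052]
{'c': array([0.4925, 0.0849]), 'L': 88, 'W': 54, 'yaw': -10.1, 'cen': array([0.4917, 0.0846]), 'area': 448.0} (array([0.4917, 0.0846]), np.float64(-12.24), array([49.7, 82.7]), 448)
{'c': array([0.4926, 0.0845]), 'L': 87, 'W': 54, 'yaw': -10.1, 'cen': array([0.4918, 0.0842]), 'area': 448.0} (array([0.4918, 0.0842]), np.float64(-12.24), array([49.5, 82.4]), 448)
{'c': array([0.4927, 0.0841]), 'L': 87, 'W': 53, 'yaw': -10.1, 'cen': array([0.4919, 0.0838]), 'area': 448.0} (array([0.4919, 0.0838]), np.float64(-12.24), array([49.2, 81.9]), 448)
(array([0.4981, 0.0853]), np.float64(-8.19), array([49.4, 94.8]), 449)
(array([ 0.4137, -0.3498]), np.float64(-66.11), array([ 58.5, 154.2]), 592)
```

View pics/g3.png

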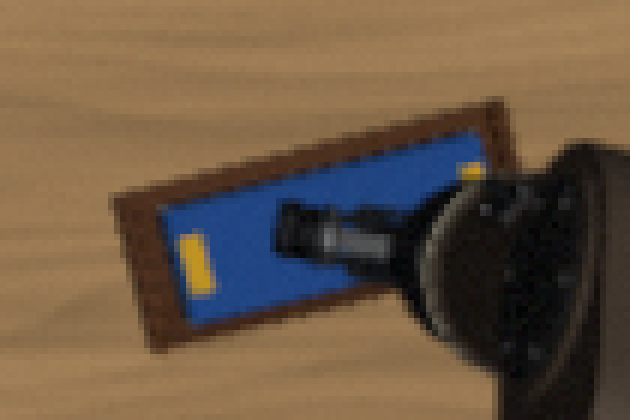

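Emit:
{"api": "apply_moves", "payload": {"delta_pos": [[0.0177,0,0.0002],[0.043,0,0.0005],[0.043,0,0.0005],[0.043,0,0.0005],[0.043,0,0.0005],[0.043,0,0.0005],[0.043,0,0.0005],[0.043,0,0.0005],[0.043,0,0.0005],[0.043,0,0.0005],[0.038,0,0.0005],[0.015,0,0]], "rotation": [[0,-0.0062,0],[0,0,0],[0,0,0],[0,0,0],[0,0,0],[0,0,0],[0,0,0],[0,0,0],[0,0,0],[0,0,0],[0,0,0],[0,0,0]]}}

```text
time_s: 14.65
tcp_pos: [0.4918, 0.0872, 0.1605]
tool_rot: [-90.0, -0.1, 79.2]
ft_force: [-0.2, 0.2, -0.3]
width: 0.0852
```

```bash
python3 d.py 0.4924 0.084 0.045 79
```

```text
t 14.65 at [0.4918 0.0872 0.1605] [-9.001e+01 -6.000e-02  7.921e+01] width 0.0852 F [-0.2  0.2 -0.3]
tool delta at present yaw [-0.003   0.1155 -0.0012]
turn rad about tool y 0.0036 tool delta after turn [-0.003   0.1155 -0.0012]
```

Emit:
{"api": "apply_moves", "payload": {"delta_pos": [[-0.003,0.02,-0.0012],[0,0.035,0],[0,0.03,0],[0,0.02,0],[0,0.007,0],[0,0.0025,0],[0,0,0]], "rotation": [[0,0,0],[0,0,0],[0,0,0],[0,0,0],[0,0,0],[0,0,0],[0,0,0]]}}

```text
time_s: 15.52
tcp_pos: [0.4935, 0.0805, 0.0464]
tool_rot: [-90.0, -0.0, 79.0]
ft_force: [0.7, 0.1, 0.2]
width: 0.0854
```

```bash
python3 d.py 0.4924 0.084 0.046 79;python3 - <<'E'
from h import *
s=vision.grab_frame("scene")
crop(s,(240,110,350,225),5,"g4")
E
```

```text
t 15.53 at [0.4935 0.0805 0.0464] [-9.005e+01 -1.000e-02  7.903e+01] width 0.0854 F [0.7 0.1 0.2]
tool delta at present yaw [0.0032 0.0004 0.0017]
turn rad about tool y 0.0006 tool delta after turn [0.0032 0.0004 0.0017]
```

View pics/g4.png

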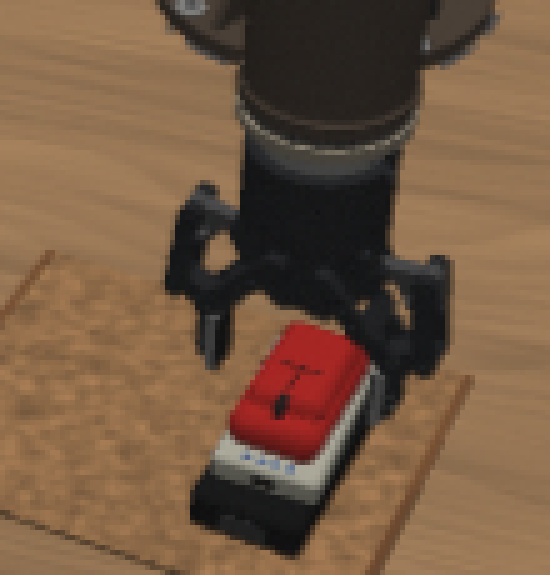

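Emit:
{"api": "apply_moves", "payload": {"delta_pos": [[0.0032,0,0.0017],[0,0,0]], "rotation": [[0,0,0],[0,0,0]]}}

```text
time_s: 15.82
tcp_pos: [0.4922, 0.0844, 0.0462]
tool_rot: [-90.0, -0.0, 79.1]
ft_force: [0.3, 0.0, -0.7]
width: 0.085
```

Emit:
{"api": "apply_moves", "payload": {"delta_pos": [[0,0,0],[0,0,0],[0,0,0],[0,0,0],[0,0,0],[0,0,0]], "rotation": [[0,0,0],[0,0,0],[0,0,0],[0,0,0],[0,0,0],[0,0,0]], "gripper": 0.04, "grip_force": 25}}

```text
time_s: 16.58
tcp_pos: [0.4922, 0.0839, 0.0459]
tool_rot: [-90.0, 0.0, 79.1]
ft_force: [-0.7, -1.3, 5.6]
width: 0.0515
```

Emit:
{"api": "apply_moves", "payload": {"delta_pos": [[0,-0.003,0],[0,-0.008,0],[0,-0.02,0],[0,-0.03,0],[0,-0.03,0],[0,-0.01,0],[0,0,0]], "rotation": [[0,0,0],[0,0,0],[0,0,0],[0,0,0],[0,0,0],[0,0,0],[0,0,0]]}}

```text
time_s: 17.45
tcp_pos: [0.4923, 0.0837, 0.147]
tool_rot: [-90.1, -0.0, 79.0]
ft_force: [0.1, 0.4, -1.4]
width: 0.0515
```

```bash
python3 d.py 0.6048 0.3588 0.147 83.3
```

```text
t 17.45 at [0.4923 0.0837 0.147 ] [-90.05  -0.    79.03] width 0.0515 F [ 0.1  0.4 -1.4]
tool delta at present yaw [ 0.2914  0.     -0.0581]
turn rad about tool y -0.0745 tool delta after turn [ 0.2863  0.     -0.0796]
```

Emit:
{"api": "apply_moves", "payload": {"delta_pos": [[0,0,0],[0.0153,0,-0.0046],[0.03,0,-0.008],[0.034,0,-0.0095],[0.034,0,-0.0095],[0.034,0,-0.0095],[0.034,0,-0.0095],[0.034,0,-0.0095],[0.034,0,-0.0095],[0.025,0,-0.007],[0.012,0,-0.003],[0,0,0]], "rotation": [[0,-0.0745,0],[0,0,0],[0,0,0],[0,0,0],[0,0,0],[0,0,0],[0,0,0],[0,0,0],[0,0,0],[0,0,0],[0,0,0],[0,0,0]]}}

```text
time_s: 18.95
tcp_pos: [0.6037, 0.3601, 0.1459]
tool_rot: [-89.9, 0.0, 83.4]
ft_force: [0.1, -0.0, -0.7]
width: 0.0514
```

Emit:
{"api": "apply_moves", "payload": {"delta_pos": [[0,0.02,0],[0,0.03,0],[0,0.02,0],[0,0.01,0],[0,0,0]], "rotation": [[0,0,0],[0,0,0],[0,0,0],[0,0,0],[0,0,0]]}}

```text
time_s: 19.58
tcp_pos: [0.6042, 0.3586, 0.0662]
tool_rot: [-90.0, 0.0, 83.3]
ft_force: [-1.4, 0.9, -1.3]
width: 0.0516
```

```bash
python3 d.py 0.6048 0.3588 0.003 83.3;python3 - <<'E'
from m import *
t=vision.grab_frame("top");s=vision.grab_frame("scene");S=masks(s);T=masks(t)
z=env.observe()['tcp_pos'][2]-.046+.046
print(pca("scene",S['red'],(360,170,460,280),z+.02),pca("top",T['red'],(90,140,200,215),z+.015))
a=cv2.resize(t[130:240,80:210],None,fx=3,fy=3,interpolation=0);b=cv2.resize(s[150:290,330:465],None,fx=3,fy=3,interpolation=0)
H=max(a.shape[0],b.shape[0]);c=np.zeros((H,a.shape[1]+b.shape[1],3),np.uint8);c[:a.shape[0],:a.shape[1]]=a;c[:b.shape[0],a.shape[1]:]=b
cv2.imwrite("pics/g5.png",c[:,:,::-1]);print(c.shape)
E
```

```text
t 19.57 at [0.6042 0.3586 0.0662] [-8.995e+01  4.000e-02  8.331e+01] width 0.0516 F [-1.4  0.9 -1.3]
tool delta at present yaw [ 0.0003  0.0632 -0.0005]
turn rad about tool y 0.0002 tool delta after turn [ 0.0003  0.0632 -0.0005]
(array([0.6135, 0.3593]), np.float64(-9.98), array([47.8, 92. ]), 642) (array([0.6368, 0.3441]), np.float64(58.9), array([15.6, 37.4]), 58)
(420, 795, 3)
```

View pics/g5.png

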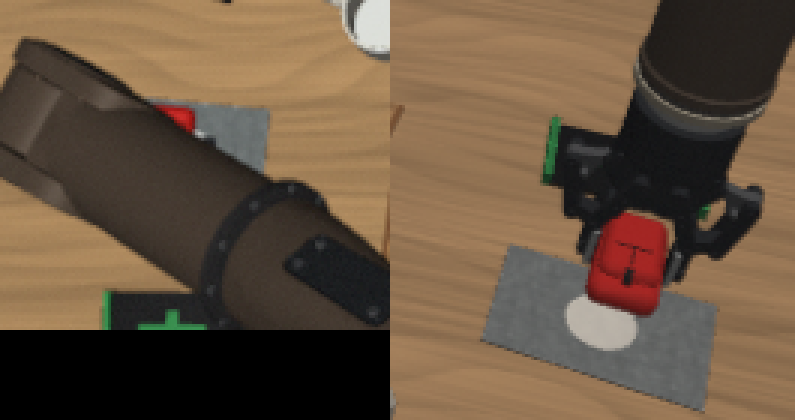

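Emit:
{"api": "apply_moves", "payload": {"delta_pos": [[0,0.02,0],[0,0.02,0],[0,0.014,0],[0,0.006,0],[0,0,0],[0,0.001,0],[0,0.001,0],[0,0,0]], "rotation": [[0,0,0],[0,0,0],[0,0,0],[0,0,0],[0,0,0],[0,0,0],[0,0,0],[0,0,0]]}}

```text
time_s: 20.68
tcp_pos: [0.6046, 0.359, 0.0051]
tool_rot: [-90.0, -0.0, 83.3]
ft_force: [-0.6, 0.0, -1.6]
width: 0.0516
```

Emit:
{"api": "apply_moves", "payload": {"delta_pos": [[0,0.001,0],[0,0.001,0],[0,0,0]], "rotation": [[0,0,0],[0,0,0],[0,0,0]]}}

```text
time_s: 21.05
tcp_pos: [0.6046, 0.3591, 0.004]
tool_rot: [-90.0, -0.0, 83.3]
ft_force: [-2.4, -2.1, 8.8]
width: 0.0515
```

Contact made; release and retreat.

Emit:
{"api": "apply_moves", "payload": {"delta_pos": [[0,0,0],[0,0,0],[0,0,0],[0,0,0],[0,0,0]], "rotation": [[0,0,0],[0,0,0],[0,0,0],[0,0,0],[0,0,0]], "gripper": 0.085}}

```text
time_s: 21.68
tcp_pos: [0.6044, 0.359, 0.0027]
tool_rot: [-90.0, 0.0, 83.3]
ft_force: [-0.0, 0.9, 0.6]
width: 0.085
```

Emit:
{"api": "apply_moves", "payload": {"delta_pos": [[0,-0.01,0],[0,-0.02,0],[0,-0.04,0],[0,-0.045,0],[0,-0.03,0],[0,-0.01,0],[0,0,0]], "rotation": [[0,0,0],[0,0,0],[0,0,0],[0,0,0],[0,0,0],[0,0,0],[0,0,0]]}}

```text
time_s: 22.55
tcp_pos: [0.6046, 0.3592, 0.1588]
tool_rot: [-90.1, -0.0, 83.3]
ft_force: [-0.1, 0.4, -0.2]
width: 0.0848
```

```bash
python3 d.py 0.47 -0.0446 0.16 79;python3 - <<'E'
from m import *
t=vision.grab_frame("top");s=vision.grab_frame("scene");S=masks(s);T=masks(t);h=hsv(t);hs=hsv(s)
print('mouse scene',pca("scene",S['red'],(360,170,460,280),.022))
wp=((h[...,1]<60)&(h[...,2]>90))|T['blue']
print('pb',rect("top",wp,.046,(210,185,248,245)),pca("top",wp,(210,185,248,245),.046))
wd=wp|T['dark']|T['green']|(h[...,1]<70)
print('charger',rect("top",wd,.03,(210,185,248,245)),pca("top",wd,(210,185,248,245),.03))
print('box',pca("top",T['blue']|T['yellow'],(333,210,415,262),.031),rect("top",T['blue']|T['yellow'],.031,(333,210,415,262)),'tray',pca("top",(h[...,2]<105)|T['blue']|T['yellow'],(333,210,415,262),.01))
a=cv2.resize(t[175:260,200:330],None,fx=3,fy=3,interpolation=0);b=cv2.resize(s[180:300,330:465],None,fx=3,fy=3,interpolation=0)
H=max(a.shape[0],b.shape[0]);c=np.zeros((H,a.shape[1]+b.shape[1],3),np.uint8);c[:a.shape[0],:a.shape[1]]=a;c[:b.shape[0],a.shape[1]:]=b
cv2.imwrite("pics/g6.png",c[:,:,::-1]);print(c.shape)
cv2.imwrite("pics/t6.png",t[:,:,::-1]);cv2.imwrite("pics/s6.png",s[:,:,::-1])
E
```

```text
t 22.55 at [0.6046 0.3592 0.1588] [-9.007e+01 -4.000e-02  8.332e+01] width 0.0848 F [-0.1  0.4 -0.2]
tool delta at present yaw [-0.4167 -0.0012  0.0868]
turn rad about tool y 0.0755 tool delta after turn [-0.422  -0.0012  0.0551]
mouse scene (array([0.6091, 0.3592]), np.float64(-6.78), array([49.8, 92.7]), 627)
pb {'c': array([0.4903, 0.0828]), 'L': 112, 'W': 64, 'yaw': -6.5, 'cen': array([0.49  , 0.0827]), 'area': 703.0} (array([0.4901, 0.0827]), np.float64(-7.65), array([ 60.2, 108.1]), 703)
charger {'c': array([0.4785, 0.0947]), 'L': 168, 'W': 86, 'yaw': -9.1, 'cen': array([0.4774, 0.0875]), 'area': 1088.0} (array([0.4794, 0.0883]), np.float64(-17.28), array([ 67.3, 160.3]), 1060)
box (array([ 0.4112, -0.3668]), np.float64(-77.53), array([ 62.3, 153.6]), 972) {'c': array([ 0.4105, -0.3643]), 'L': 169, 'W': 63, 'yaw': -77.4, 'cen': array([ 0.4106, -0.3644]), 'area': 1005.0} tray (array([ 0.4101, -0.3659]), np.float64(-77.39), array([ 83.5, 206.3]), 1721)
(360, 795, 3)
```

View pics/g6.png

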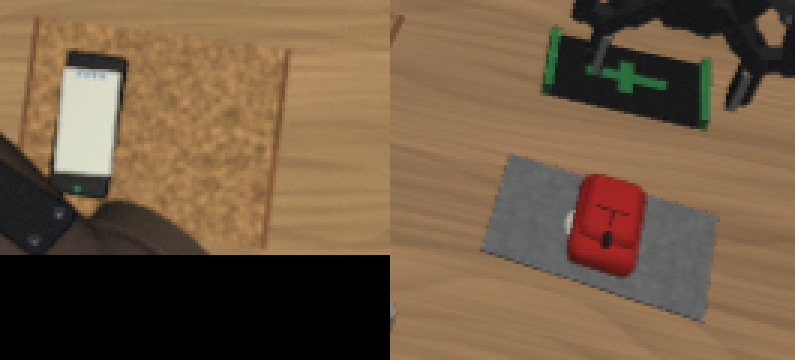

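Emit:
{"api": "apply_moves", "payload": {"delta_pos": [[0,0,0],[-0.02,0,0.005],[-0.0389,0,0.0103],[-0.04,0,0.011],[-0.04,0,0.011],[-0.04,0,0.011],[-0.04,0,0.011],[-0.035,0,0.009],[-0.025,0,0.006],[-0.01,0,0.003],[0,0,0],[0,0,0]], "rotation": [[0,0.0145,0],[0,0,0],[0,0,0],[0,0,0],[0,0,0],[0,0,0],[0,0,0],[0,0,0],[0,0,0],[0,0,0],[0,0,0],[0,0,0]]}}

```text
time_s: 24.15
tcp_pos: [0.4904, 0.084, 0.1579]
tool_rot: [-90.0, -0.1, 82.6]
ft_force: [-0.1, -0.9, 0.3]
width: 0.0852
```

```bash
python3 d.py 0.4902 0.0828 0.028 82.5; python3 - <<'E'
from m import *
t=vision.grab_frame("top");T=masks(t)
m=T['red'];print('mouse top',pca("top",m,(105,150,180,210),.018),rect("top",m,.018,(105,150,180,210)))
E
```

```text
t 24.15 at [0.4904 0.084  0.1579] [-9.001e+01 -6.000e-02  8.255e+01] width 0.0852 F [-0.1 -0.9  0.3]
tool delta at present yaw [-0.0012  0.1299  0.    ]
turn rad about tool y 0.0009 tool delta after turn [-0.0012  0.1299  0.    ]
mouse top (array([0.6048, 0.36  ]), np.float64(-6.7), array([50.1, 84.7]), 431) {'c': array([0.6054, 0.3601]), 'L': 89, 'W': 53, 'yaw': -6.1, 'cen': array([0.6048, 0.36  ]), 'area': 431.0}
```

Emit:
{"api": "apply_moves", "payload": {"delta_pos": [[-0.001,0.02,0],[0,0.035,0],[0,0.035,0],[0,0.025,0],[0,0.011,0],[0,0.004,0],[0,0,0],[0,0,0]], "rotation": [[0,0,0],[0,0,0],[0,0,0],[0,0,0],[0,0,0],[0,0,0],[0,0,0],[0,0,0]]}}

```text
time_s: 25.2
tcp_pos: [0.4905, 0.0819, 0.0286]
tool_rot: [-90.1, -0.0, 82.5]
ft_force: [0.4, 0.0, -0.5]
width: 0.0852
```

```bash
python3 d.py 0.4902 0.0828 0.028 82.5; python3 - <<'E'
from m import *
s=vision.grab_frame("scene");crop(s,(240,110,350,225),5,"g7")
E
```

```text
t 25.2 at [0.4905 0.0819 0.0286] [-9.008e+01 -2.000e-02  8.249e+01] width 0.0852 F [ 0.4  0.  -0.5]
tool delta at present yaw [0.0009 0.0006 0.0004]
turn rad about tool y -0.0002 tool delta after turn [0.0009 0.0006 0.0004]
```

View pics/g7.png

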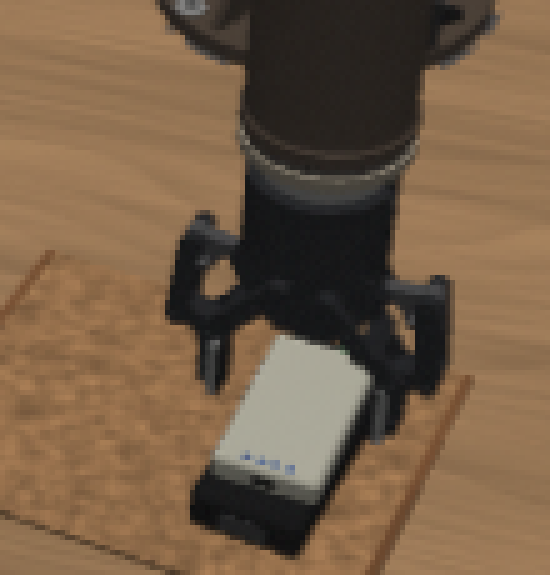

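```bash
python3 - <<'E'
from m import *
o=env.observe();p=o['tcp_pos'];y=np.radians(o['tool_rot'][2]);u=np.array([np.cos(y),np.sin(y),0]);n=np.array([-np.sin(y),np.cos(y),0])
for px in ((315.6,197.6),(283,188)):
    c,d=ray("scene",px)
    k=((p-c)@n-0.011)/(d@n)   # front face of the pad (tool z = -11 mm, towards the camera)
    X=c+k*d;print(X,(X-p)@u)
E
```

```text
[0.50801406 0.13073579 0.04955455] 0.05086773652940794
[0.49614202 0.04076799 0.04926598] -0.039879994655746875
```

Emit:
{"api": "apply_moves", "payload": {"delta_pos": [[0.0008,0.0012,0],[0,0,0]], "rotation": [[0,0,0],[0,0,0]]}}

```text
time_s: 25.5
tcp_pos: [0.4901, 0.0825, 0.0267]
tool_rot: [-90.0, -0.0, 82.5]
ft_force: [0.7, 0.1, -0.2]
width: 0.0851
```

Emit:
{"api": "apply_moves", "payload": {"delta_pos": [[0,0,0],[0,0,0],[0,0,0],[0,0,0],[0,0,0],[0,0,0]], "rotation": [[0,0,0],[0,0,0],[0,0,0],[0,0,0],[0,0,0],[0,0,0]], "gripper": 0.045, "grip_force": 35}}

```text
time_s: 26.25
tcp_pos: [0.4901, 0.0825, 0.0268]
tool_rot: [-90.0, 0.0, 82.5]
ft_force: [-2.1, -0.4, 5.1]
width: 0.059
```

```bash
python3 - <<'E'
from m import *
s=vision.grab_frame("scene");crop(s,(265,140,335,215),8,"g8");print(env.observe()['width'])
E
```

```text
0.05894361026789416
```

View pics/g8.png

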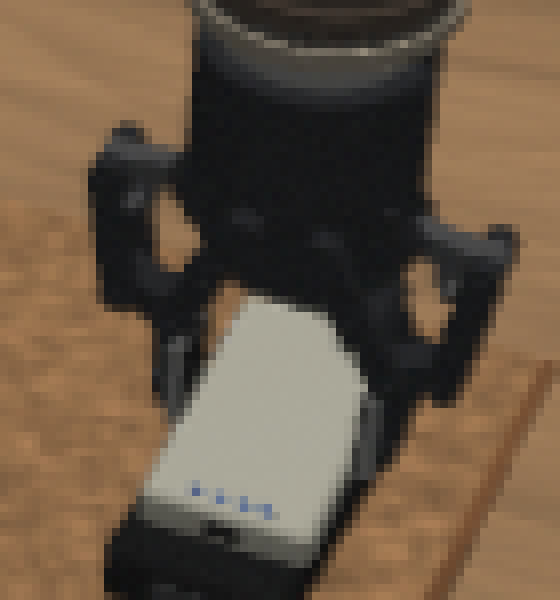

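Emit:
{"api": "apply_moves", "payload": {"delta_pos": [[0,-0.003,0],[0,-0.008,0],[0,-0.02,0],[0,-0.03,0],[0,-0.03,0],[0,-0.01,0],[0,0,0]], "rotation": [[0,0,0],[0,0,0],[0,0,0],[0,0,0],[0,0,0],[0,0,0],[0,0,0]]}}

```text
time_s: 27.18
tcp_pos: [0.4902, 0.0823, 0.1277]
tool_rot: [-90.0, 0.0, 82.5]
ft_force: [-0.2, -0.5, -3.0]
width: 0.0588
```

```bash
python3 d.py 0.4202 0.3732 0.128 -2.4; python3 - <<'E'
from m import *
s=vision.grab_frame("scene");crop(s,(240,90,350,225),5,"g9")
E
```

```text
t 27.18 at [0.4902 0.0823 0.1277] [-9.005e+01  1.000e-02  8.247e+01] width 0.0588 F [-0.2 -0.5 -3. ]
tool delta at present yaw [ 0.2792 -0.0003  0.1075]
turn rad about tool y 1.4813 tool delta after turn [-0.0821 -0.0003  0.2877]
```

View pics/g9.png

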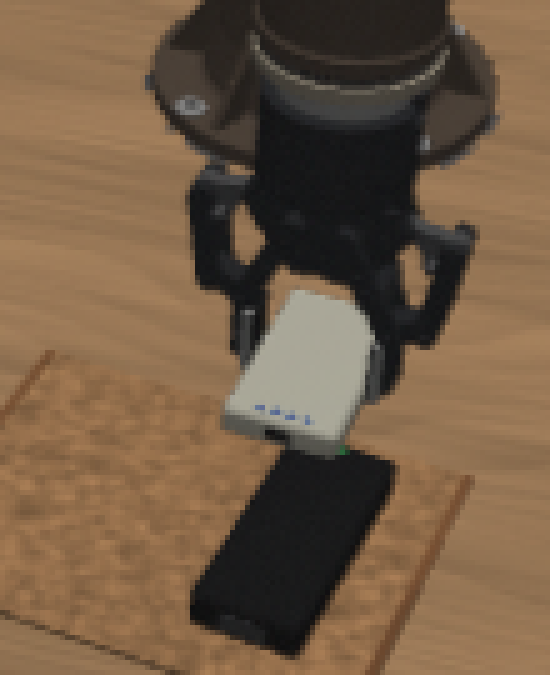

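Emit:
{"api": "apply_moves", "payload": {"delta_pos": [[0.0152,0,0.006],[0.03,0,0.0115],[0.034,0,0.013],[0.034,0,0.013],[0.034,0,0.013],[0.034,0,0.013],[0.034,0,0.013],[0.03,0,0.0115],[0.022,0,0.0085],[0.012,0,0.0045],[0,0,0],[0,0,0]], "rotation": [[0,0,0],[0,0,0],[0,0,0],[0,0,0],[0,0,0],[0,0,0],[0,0,0],[0,0,0],[0,0,0],[0,0,0],[0,0.05,0],[0,0.1,0]]}}

```text
time_s: 28.72
tcp_pos: [0.4198, 0.3732, 0.1268]
tool_rot: [-89.9, 0.1, 73.8]
ft_force: [-0.3, 0.1, -1.7]
width: 0.0592
```

Emit:
{"api": "apply_moves", "payload": {"delta_pos": [[0,0.005,0],[0,0.005,0],[0,0.005,0],[0,0.005,0],[0,0.005,0],[0,0.005,0],[0,0.005,0],[0,0.005,0],[0,0,0],[0,0,0],[0,0,0]], "rotation": [[0,0.15,0],[0,0.15,0],[0,0.15,0],[0,0.15,0],[0,0.15,0],[0,0.15,0],[0,0.15,0],[0,0.15,0],[0,0.1,0],[0,0.0313,0],[0,0,0]]}}

```text
time_s: 30.1
tcp_pos: [0.4202, 0.3732, 0.0874]
tool_rot: [-90.0, 0.0, -2.3]
ft_force: [-0.4, -0.7, -2.1]
width: 0.0591
```

```bash
python3 d.py 0.4202 0.3732 0.010 -2.4; python3 - <<'E'
from m import *
s=vision.grab_frame("scene");t=vision.grab_frame("top")
a=cv2.resize(t[190:290,80:200],None,fx=3,fy=3,interpolation=0);b=cv2.resize(s[120:260,350:480],None,fx=3,fy=3,interpolation=0)
H=max(a.shape[0],b.shape[0]);c=np.zeros((H,a.shape[1]+b.shape[1],3),np.uint8);c[:a.shape[0],:a.shape[1]]=a;c[:b.shape[0],a.shape[1]:]=b
cv2.imwrite("pics/g10.png",c[:,:,::-1])
z=env.observe()['tcp_pos'][2]-.0268+.0455
hs=hsv(s);m=((hs[...,1]<45)&(hs[...,2]>95))
crop((np.dstack([m]*3)*255).astype(np.uint8),(350,120,480,260),4,"g10m")
E
```

```text
t 30.1 at [0.4202 0.3732 0.0874] [-9.003e+01  1.000e-02 -2.290e+00] width 0.0591 F [-0.4 -0.7 -2.1]
tool delta at present yaw [ 0.      0.0774 -0.    ]
turn rad about tool y 0.0019 tool delta after turn [ 0.      0.0774 -0.    ]
```

View pics/g10.png

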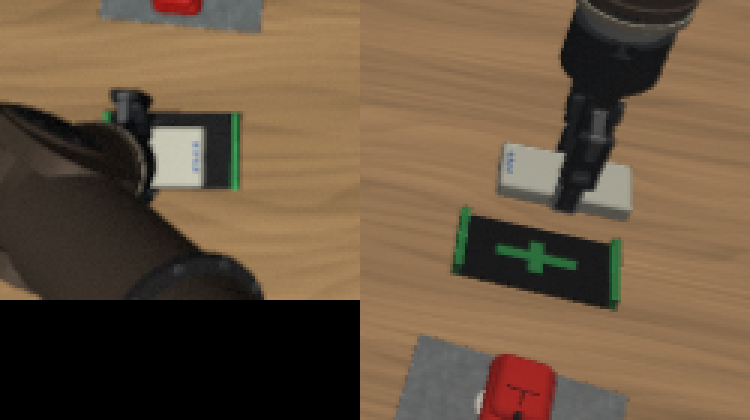

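View pics/g10m.png

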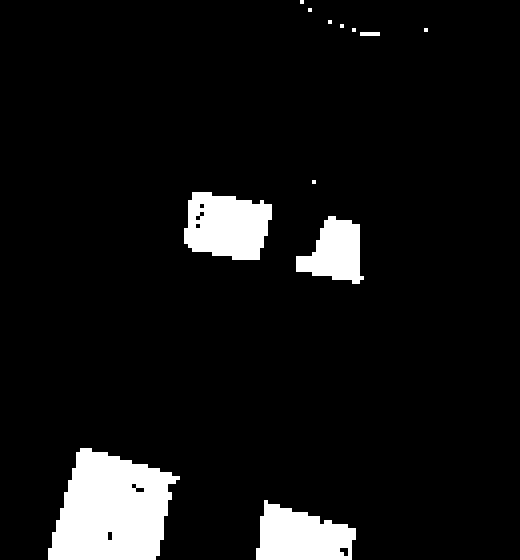

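```bash
python3 - <<'E'
from m import *
zt=.0874-.0268+.0455
y=np.radians(87.7);u=np.array([np.cos(y),np.sin(y)]);v=np.array([-u[1],u[0]])
C=np.array([.4202,.3732])
for a in(-54,54):
  for b in (-30,30):
    P3=np.r_[C+u*a/1000+v*b/1000,zt];q=proj("scene",P3)[0];qt=proj("top",P3)[0]
    print(a,b,'g10 scene',np.round((q-[350,120])*3+[360,0]),'g10 top',np.round((qt-[80,190])*3))
E
```

```text
-54 -30 g10 scene [497. 181.] g10 top [203. 125.]
-54 30 g10 scene [503. 138.] g10 top [201. 187.]
54 -30 g10 scene [632. 210.] g10 top [ 93. 123.]
54 30 g10 scene [632. 164.] g10 top [ 91. 185.]
```

Emit:
{"api": "apply_moves", "payload": {"delta_pos": [[0,0.015,0.002],[0,0.025,0],[0,0.02,0],[0,0.01,0],[0,0.005,0],[0,0.002,0],[0,0.001,0],[0,0,0]], "rotation": [[0,0,0],[0,0,0],[0,0,0],[0,0,0],[0,0,0],[0,0,0],[0,0,0],[0,0,0]]}}

```text
time_s: 31.2
tcp_pos: [0.4207, 0.3754, 0.01]
tool_rot: [-90.0, -0.0, -2.4]
ft_force: [0.2, 0.7, -2.2]
width: 0.059
```

Emit:
{"api": "apply_moves", "payload": {"delta_pos": [[0,0.001,0],[0,0.001,0],[0,0,0]], "rotation": [[0,0,0],[0,0,0],[0,0,0]]}}

```text
time_s: 31.58
tcp_pos: [0.4205, 0.3752, 0.0075]
tool_rot: [-90.0, 0.0, -2.4]
ft_force: [-0.1, -0.3, -2.0]
width: 0.0592
```

Emit:
{"api": "apply_moves", "payload": {"delta_pos": [[0,0.001,0],[0,0.001,0],[0,0,0]], "rotation": [[0,0,0],[0,0,0],[0,0,0]]}}

```text
time_s: 31.95
tcp_pos: [0.4204, 0.3752, 0.0055]
tool_rot: [-90.0, 0.0, -2.4]
ft_force: [0.0, 0.7, -1.9]
width: 0.0591
```

```bash
python3 d.py 0.4202 0.3752 0.003 -2.4; python3 - <<'E'
from m import *
s=vision.grab_frame("scene");t=vision.grab_frame("top")
a=cv2.resize(t[210:270,90:180],None,fx=4,fy=4,interpolation=0);b=cv2.resize(s[150:240,370:470],None,fx=4,fy=4,interpolation=0)
H=max(a.shape[0],b.shape[0]);c=np.zeros((H,a.shape[1]+b.shape[1],3),np.uint8);c[:a.shape[0],:a.shape[1]]=a;c[:b.shape[0],a.shape[1]:]=b
cv2.imwrite("pics/g11.png",c[:,:,::-1])
E
```

```text
t 31.95 at [0.4204 0.3752 0.0055] [-9.001e+01  1.000e-02 -2.380e+00] width 0.0591 F [ 0.   0.7 -1.9]
tool delta at present yaw [-0.0002  0.0025  0.    ]
turn rad about tool y 0.0003 tool delta after turn [-0.0002  0.0025  0.    ]
```

View pics/g11.png

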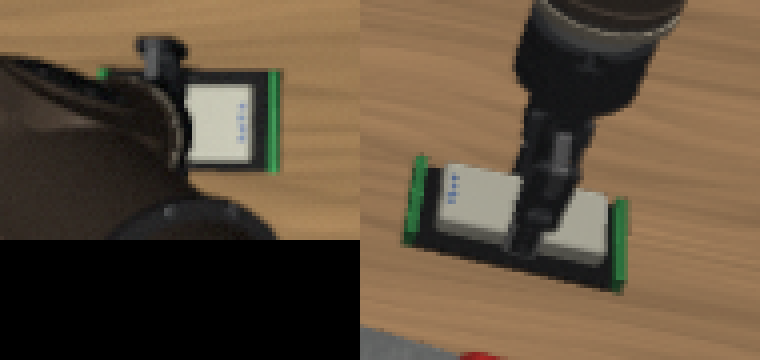

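```bash
python3 - <<'E'
from m import *
s=vision.grab_frame("scene");t=vision.grab_frame("top");h=hsv(t);hs=hsv(s)
w=((h[...,1]<60)&(h[...,2]>90));row=w[236,130:160];e=130+np.nonzero(row)[0].max()+.5
print(e,t[236,148:160].tolist(),'bank -y end',plane("top",(e,236),.0245)[:2])
g=masks(t)['green'][236];c=np.nonzero(g[150:170])[0]+150;print('lip cols',c,plane("top",(c.min()-.5,236),.014)[:2])
# scene: bank both ends, along top-surface mid rows
C=np.array([.4202,.3732]);y=np.radians(87.6);u=np.array([np.cos(y),np.sin(y)])
for a in (-63,63): print('lip inner',proj("scene",np.r_[C+u*a/1000,.014])[0])
for dy in (-2,0,2):
  print(dy,[np.round(proj("scene",np.r_[C+u*(a+dy)/1000,.0245])[0],1) for a in(-54,54)],[np.round(proj("top",np.r_[C+u*(a+dy)/1000,.0245])[0],1) for a in(-54,54)])
m=((hs[...,1]<45)&(hs[...,2]>90))
for r in range(193,216,2):
  k=np.nonzero(m[r,370:460])[0]+370
  if len(k): print(r,k.min(),k.max())
E
```

```text
152.5 [[201, 200, 183], [188, 192, 183], [139, 152, 180], [169, 174, 175], [146, 144, 131], [73, 73, 65], [34, 33, 34], [35, 35, 36], [28, 37, 31], [46, 113, 63], [59, 140, 80], [34, 89, 48]] bank -y end [0.43127616 0.32084174]
lip cols [157 158 159] [0.43046362 0.31053482]
lip inner [385.04892482 197.9948545 ]
lip inner [433.17377161 208.71433322]
-2 [array([388.5, 195.8]), array([430.1, 205. ])] [array([153.7, 240.3]), array([118.9, 239.7])]
0 [array([389.3, 196. ]), array([430.8, 205.1])] [array([153.1, 240.3]), array([118.3, 239.7])]
2 [array([390. , 196.1]), array([431.6, 205.3])] [array([152.4, 240.3]), array([117.6, 239.7])]
193 391 405
195 391 410
197 390 409
199 390 431
201 390 431
203 390 431
205 391 431
207 399 431
209 416 431
211 419 431
213 428 430
```

Emit:
{"api": "apply_moves", "payload": {"delta_pos": [[0,0,-0.0017],[0,0.001,0],[0,0.001,0],[0,0,0]], "rotation": [[0,0,0],[0,0,0],[0,0,0],[0,0,0]]}}

```text
time_s: 32.65
tcp_pos: [0.4205, 0.3735, 0.0038]
tool_rot: [-90.0, -0.0, -2.4]
ft_force: [-0.6, -2.1, 4.0]
width: 0.0594
```

Contact begins. One more half-millimetre to seat it, then release.

Emit:
{"api": "apply_moves", "payload": {"delta_pos": [[0,0.0005,0],[0,0,0]], "rotation": [[0,0,0],[0,0,0]]}}

```text
time_s: 32.9
tcp_pos: [0.4205, 0.3735, 0.0038]
tool_rot: [-90.0, -0.0, -2.4]
ft_force: [-3.2, -3.5, 10.4]
width: 0.0589
```

Emit:
{"api": "apply_moves", "payload": {"delta_pos": [[0,0,0],[0,0,0],[0,0,0],[0,0,0],[0,0,0]], "rotation": [[0,0,0],[0,0,0],[0,0,0],[0,0,0],[0,0,0]], "gripper": 0.085}}

```text
time_s: 33.52
tcp_pos: [0.4204, 0.3736, 0.003]
tool_rot: [-90.0, 0.0, -2.4]
ft_force: [-0.3, 0.3, -0.1]
width: 0.0849
```

Emit:
{"api": "apply_moves", "payload": {"delta_pos": [[0,-0.01,0],[0,-0.02,0],[0,-0.04,0],[0,-0.045,0],[0,-0.03,0],[0,-0.01,0],[0,0,0]], "rotation": [[0,0,0],[0,0,0],[0,0,0],[0,0,0],[0,0,0],[0,0,0],[0,0,0]]}}

```text
time_s: 34.4
tcp_pos: [0.4205, 0.3736, 0.1585]
tool_rot: [-90.0, -0.0, -2.4]
ft_force: [0.3, 0.4, 0.5]
width: 0.085
```

```bash
python3 - <<'E'
from m import *
s=vision.grab_frame("scene");t=vision.grab_frame("top");h=hsv(t);hs=hsv(s);T=masks(t)
wd=T['dark']|T['green']|(h[...,1]<70)
bx=(205,180,250,250)
for z in (.025,.0295): print('charger',rect("top",wd,z,bx),pca("top",wd,bx,z))
w=((h[...,1]<60)&(h[...,2]>90));print('bank',pca("top",w,(110,220,165,258),.022))
crop((np.dstack([wd]*3)*255).astype(np.uint8),(200,175,310,262),5,"g12m")
a=cv2.resize(t[175:265,200:260],None,fx=4,fy=4,interpolation=0);b=cv2.resize(s[150:240,370:470],None,fx=4,fy=4,interpolation=0)
c=np.zeros((360,a.shape[1]+b.shape[1],3),np.uint8);c[:a.shape[0],:a.shape[1]]=a;c[:b.shape[0],a.shape[1]:]=b
cv2.imwrite("pics/g12.png",c[:,:,::-1])
E
python3 d.py 0.487 0.083 0.16 80.3
```

```text
charger {'c': array([0.4869, 0.0832]), 'L': 148, 'W': 65, 'yaw': -10.2, 'cen': array([0.4867, 0.0832]), 'area': 930.0} (array([0.4868, 0.0832]), np.float64(-10.2), array([ 61.5, 144.4]), 930)
charger {'c': array([0.4869, 0.0829]), 'L': 148, 'W': 64, 'yaw': -10.2, 'cen': array([0.4868, 0.083 ]), 'area': 930.0} (array([0.4868, 0.083 ]), np.float64(-10.2), array([ 61.3, 143.9]), 930)
bank (array([0.4196, 0.3649]), np.float64(84.59), array([59.3, 93.7]), 583)
t 34.5 at [0.42   0.3729 0.157 ] [-9.008e+01  6.000e-02 -2.380e+00] width 0.0851 F [-0.8  0.1  0.4]
tool delta at present yaw [ 0.0789 -0.003  -0.2869]
turn rad about tool y -1.443 tool delta after turn [-0.2745 -0.003  -0.1149]
```

View pics/g12.png

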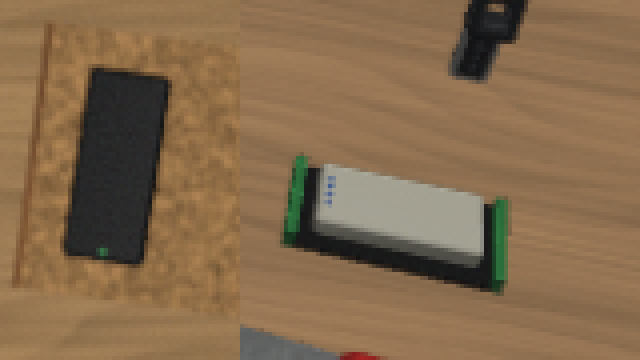

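View pics/g12m.png

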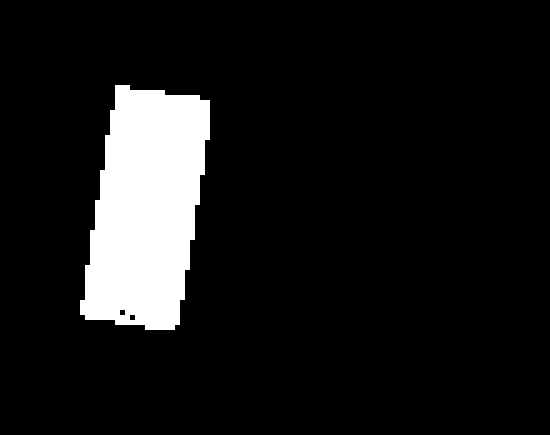

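Emit:
{"api": "apply_moves", "payload": {"delta_pos": [[0,0,0],[0,0,0],[0,0,0],[0,0,0],[0,0,0],[0,0,0],[0,0,0],[0,0,0],[0,0,0],[0,0,0]], "rotation": [[0,-0.1,0],[0,-0.17,0],[0,-0.17,0],[0,-0.17,0],[0,-0.17,0],[0,-0.17,0],[0,-0.17,0],[0,-0.17,0],[0,-0.1443,0],[0,0,0]]}}

```text
time_s: 35.75
tcp_pos: [0.4199, 0.373, 0.1567]
tool_rot: [-89.9, 0.1, 79.8]
ft_force: [-0.2, -0.6, -0.0]
width: 0.0849
```

```bash
python3 d.py 0.4868 0.083 0.158 79.8
```

```text
t 35.75 at [0.4199 0.373  0.1567] [-89.88   0.09  79.75] width 0.0849 F [-0.2 -0.6 -0. ]
tool delta at present yaw [-0.2735 -0.0013 -0.1174]
turn rad about tool y -0.0008 tool delta after turn [-0.2736 -0.0013 -0.1172]
```

Emit:
{"api": "apply_moves", "payload": {"delta_pos": [[-0.015,0,-0.0064],[-0.03,0,-0.0129],[-0.036,0,-0.0155],[-0.036,0,-0.0155],[-0.036,0,-0.0155],[-0.036,0,-0.0155],[-0.0345,0,-0.0145],[-0.025,0,-0.0107],[-0.017,0,-0.0072],[-0.008,0,-0.0035],[0,0,0],[0,0,0]], "rotation": [[0,0,0],[0,0,0],[0,0,0],[0,0,0],[0,0,0],[0,0,0],[0,0,0],[0,0,0],[0,0,0],[0,0,0],[0,0,0],[0,0,0]]}}

```text
time_s: 37.25
tcp_pos: [0.4871, 0.0844, 0.1582]
tool_rot: [-90.0, -0.0, 79.8]
ft_force: [-0.3, 0.2, -0.2]
width: 0.0853
```

```bash
python3 d.py 0.4868 0.083 0.0075 79.8; python3 - <<'E'
from m import *
t=vision.grab_frame("top");h=hsv(t)
w=((h[...,1]<60)&(h[...,2]>90));print('bank',pca("top",w,(110,220,165,258),.022),rect("top",w,.022,(110,220,165,258)))
E
```

```text
t 37.25 at [0.4871 0.0844 0.1582] [-9.000e+01 -2.000e-02  7.983e+01] width 0.0853 F [-0.3  0.2 -0.2]
tool delta at present yaw [-0.0014  0.1507  0.    ]
turn rad about tool y 0.0006 tool delta after turn [-0.0014  0.1507  0.    ]
bank (array([0.4195, 0.3724]), np.float64(87.28), array([ 59.7, 108.7]), 676) {'c': array([0.4185, 0.3729]), 'L': 109, 'W': 62, 'yaw': 88.6, 'cen': array([0.4195, 0.3724]), 'area': 676.0}
```

Power bank measures (0.4195, 0.3724), within 1 mm of the dock centre. Now the charger.

Emit:
{"api": "apply_moves", "payload": {"delta_pos": [[-0.0014,0.02,0],[0,0.035,0],[0,0.035,0],[0,0.03,0],[0,0.018,0],[0,0.009,0],[0,0.0037,0],[0,0,0],[0,0,0]], "rotation": [[0,0,0],[0,0,0],[0,0,0],[0,0,0],[0,0,0],[0,0,0],[0,0,0],[0,0,0],[0,0,0]]}}

```text
time_s: 38.42
tcp_pos: [0.4876, 0.0823, 0.0081]
tool_rot: [-90.1, -0.0, 79.8]
ft_force: [0.5, -0.9, -0.8]
width: 0.0847
```

Emit:
{"api": "apply_moves", "payload": {"delta_pos": [[0,0,0],[0,0,0],[0,0,0],[0,0,0],[0,0,0],[0,0,0]], "rotation": [[0,0,0],[0,0,0],[0,0,0],[0,0,0],[0,0,0],[0,0,0]], "gripper": 0.045, "grip_force": 60}}

```text
time_s: 39.17
tcp_pos: [0.4874, 0.0823, 0.0081]
tool_rot: [-90.1, 0.0, 79.8]
ft_force: [-1.4, -1.5, 8.0]
width: 0.063
```

Emit:
{"api": "apply_moves", "payload": {"delta_pos": [[0,-0.003,0],[0,-0.01,0],[0,-0.025,0],[0,-0.03,0],[0,-0.03,0],[0,-0.015,0],[0,-0.007,0],[0,0,0]], "rotation": [[0,0,0],[0,0,0],[0,0,0],[0,0,0],[0,0,0],[0,0,0],[0,0,0],[0,0,0]]}}

```text
time_s: 40.17
tcp_pos: [0.4869, 0.082, 0.1271]
tool_rot: [-90.0, 0.0, 79.8]
ft_force: [-0.3, -1.3, -3.9]
width: 0.0626
```

```bash
python3 d.py 0.6072 -0.3581 0.128 -10.5; python3 - <<'E'
from m import *
s=vision.grab_frame("scene");crop(s,(240,90,350,225),4,"g13")
E
```

```text
t 40.17 at [0.4869 0.082  0.1271] [-8.999e+01  2.000e-02  7.979e+01] width 0.0626 F [-0.3 -1.3 -3.9]
tool delta at present yaw [-0.4118 -0.0009 -0.1964]
turn rad about tool y 1.5758 tool delta after turn [ 0.1985 -0.0009 -0.4108]
```

View pics/g13.png

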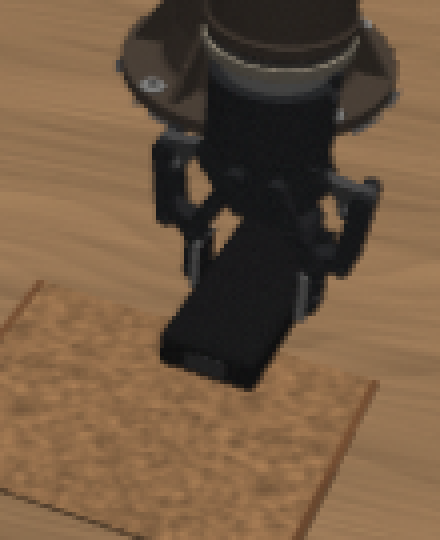

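Emit:
{"api": "apply_moves", "payload": {"delta_pos": [[-0.0189,0,-0.0087],[-0.0374,0,-0.0179],[-0.0374,0,-0.0179],[-0.0374,0,-0.0179],[-0.0374,0,-0.0179],[-0.0374,0,-0.0179],[-0.0374,0,-0.0179],[-0.0374,0,-0.0179],[-0.0374,0,-0.0179],[-0.0374,0,-0.0179],[-0.0374,0,-0.0179],[-0.0189,0,-0.0087]], "rotation": [[0,0,0],[0,0,0],[0,0,0],[0,0,0],[0,0,0],[0,0,0],[0,0,0],[0,0,0],[0,0,0],[0,0,0],[0,0,0],[0,0,0]]}}

```text
time_s: 41.72
tcp_pos: [0.6066, -0.3607, 0.125]
tool_rot: [-89.8, 0.0, 79.6]
ft_force: [-0.5, 1.2, -3.5]
width: 0.0626
```

Emit:
{"api": "apply_moves", "payload": {"delta_pos": [[0,0,0],[0,0,0],[0,0.005,0],[0,0.005,0],[0,0.005,0],[0,0.005,0],[0,0.005,0],[0,0.005,0],[0,0.005,0],[0,0.005,0],[0,0,0],[0,0,0]], "rotation": [[0,0,0],[0,0.1,0],[0,0.16,0],[0,0.16,0],[0,0.16,0],[0,0.16,0],[0,0.16,0],[0,0.16,0],[0,0.16,0],[0,0.16,0],[0,0.16,0],[0,0.035,0]]}}

```text
time_s: 43.22
tcp_pos: [0.6072, -0.356, 0.0865]
tool_rot: [-90.0, 0.1, -10.4]
ft_force: [0.0, -0.0, -4.1]
width: 0.0624
```

Emit:
{"api": "apply_moves", "payload": {"delta_pos": [[0,0,0],[0,0,0]], "rotation": [[0,0,0],[0,0,0]]}}

```text
time_s: 43.48
tcp_pos: [0.6074, -0.3575, 0.0873]
tool_rot: [-90.0, 0.0, -10.3]
ft_force: [0.6, -0.4, -3.5]
width: 0.0623
```

```bash
python3 d.py 0.6072 -0.3581 0.0095 -10.5; python3 - <<'E'
from m import *
s=vision.grab_frame("scene");t=vision.grab_frame("top")
a=cv2.resize(t[130:220,310:430],None,fx=3,fy=3,interpolation=0);b=cv2.resize(s[100:240,60:200],None,fx=3,fy=3,interpolation=0)
c=np.zeros((420,a.shape[1]+b.shape[1],3),np.uint8);c[:a.shape[0],:a.shape[1]]=a;c[:b.shape[0],a.shape[1]:]=b
cv2.imwrite("pics/g14.png",c[:,:,::-1])
E
```

```text
t 43.48 at [ 0.6074 -0.3575  0.0873] [-8.999e+01  1.000e-02 -1.030e+01] width 0.0623 F [ 0.6 -0.4 -3.5]
tool delta at present yaw [-0.0001  0.0778 -0.0006]
turn rad about tool y 0.0034 tool delta after turn [-0.0001  0.0778 -0.0006]
```

View pics/g14.png

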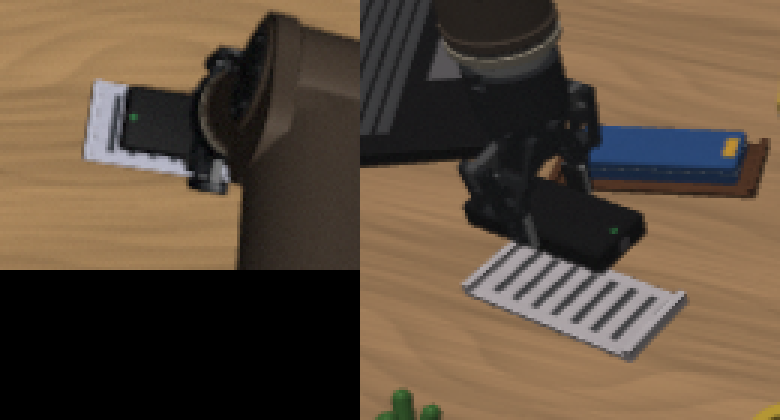

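Emit:
{"api": "apply_moves", "payload": {"delta_pos": [[0,0.015,-0.0006],[0,0.025,0],[0,0.02,0],[0,0.01,0],[0,0.004,0],[0,0,0],[0,0.001,0],[0,0,0]], "rotation": [[0,0.003,0],[0,0,0],[0,0,0],[0,0,0],[0,0,0],[0,0,0],[0,0,0],[0,0,0]]}}

```text
time_s: 44.58
tcp_pos: [0.6077, -0.3585, 0.013]
tool_rot: [-90.0, -0.0, -10.6]
ft_force: [-0.5, -0.0, -4.6]
width: 0.0625
```

Emit:
{"api": "apply_moves", "payload": {"delta_pos": [[0,0.001,0],[0,0.001,0],[0,0,0]], "rotation": [[0,0,0],[0,0,0],[0,0,0]]}}

```text
time_s: 44.95
tcp_pos: [0.6074, -0.3584, 0.0104]
tool_rot: [-90.0, 0.0, -10.6]
ft_force: [0.0, -0.5, -3.8]
width: 0.0624
```

Emit:
{"api": "apply_moves", "payload": {"delta_pos": [[0,0.001,0],[0,0,0]], "rotation": [[0,0,0],[0,0,0]]}}

```text
time_s: 45.2
tcp_pos: [0.6075, -0.3584, 0.0103]
tool_rot: [-90.0, -0.0, -10.6]
ft_force: [-3.6, 1.0, 5.7]
width: 0.0623
```

Emit:
{"api": "apply_moves", "payload": {"delta_pos": [[0,0.0003,0],[0,0,0],[0,0,0],[0,0,0],[0,0,0]], "rotation": [[0,0,0],[0,0,0],[0,0,0],[0,0,0],[0,0,0]], "gripper": 0.085}}

```text
time_s: 45.82
tcp_pos: [0.6074, -0.3584, 0.0091]
tool_rot: [-90.0, -0.0, -10.6]
ft_force: [0.3, -0.2, -0.6]
width: 0.0847
```

Emit:
{"api": "apply_moves", "payload": {"delta_pos": [[0,-0.01,0],[0,-0.02,0],[0,-0.04,0],[0,-0.045,0],[0,-0.035,0],[0,-0.01,0],[0,0,0]], "rotation": [[0,0,0],[0,0,0],[0,0,0],[0,0,0],[0,0,0],[0,0,0],[0,0,0]]}}

```text
time_s: 46.7
tcp_pos: [0.6076, -0.3585, 0.1702]
tool_rot: [-90.0, -0.1, -10.6]
ft_force: [-0.4, 0.0, -1.0]
width: 0.0848
```

Emit:
{"api": "apply_moves", "payload": {"delta_pos": [[0,0,0.02],[0,0,0.04],[0,0,0.04],[0,0,0.04],[0,0,0.04],[0,0,0.04],[-0.02,0,0.04],[-0.02,0,0.02],[0,0,0],[0,0,0]], "rotation": [[0,0,0],[0,0,0],[0,0,0],[0,0,0],[0,0,0],[0,0,0],[0,0,0],[0,0,0],[0,0,0],[0,0,0]]}}

```text
time_s: 47.95
tcp_pos: [0.6193, -0.0758, 0.1683]
tool_rot: [-90.0, 0.1, -10.6]
ft_force: [-0.3, -0.6, -0.5]
width: 0.085
```

```bash
python3 d.py 0.5 0 0.16; python3 - <<'E'
from m import *
s0,t0=s,t
s=vision.grab_frame("scene");t=vision.grab_frame("top");cv2.imwrite("pics/sF.png",s[:,:,::-1]);cv2.imwrite("pics/tF.png",t[:,:,::-1])
h=hsv(t);T=masks(t)
print('mouse',pca("top",T['red'],(105,150,180,210),.018))
w=((h[...,1]<60)&(h[...,2]>90));print('bank',pca("top",w,(110,220,165,258),.022))
print('box',pca("top",T['blue']|T['yellow'],(333,210,415,262),.031),rect("top",T['blue']|T['yellow'],.031,(333,210,415,262)))
print('charger',pca("top",h[...,2]<75,(333,150,410,197),.031),rect("top",h[...,2]<75,.031,(333,150,410,197)))
print('metal whole',rect("top",(h[...,1]<75)|(h[...,2]<75),.007,(333,150,410,197)))
E
```

```text
t 47.95 at [ 0.6193 -0.0758  0.1683] [-9.003e+01  7.000e-02 -1.060e+01] width 0.085 F [-0.3 -0.6 -0.5]
tool delta at present yaw [-0.1312  0.0083  0.0525]
mouse (array([0.6046, 0.3599]), np.float64(-6.35), array([50.2, 84.5]), 431)
bank (array([0.4195, 0.3724]), np.float64(87.28), array([ 59.7, 108.7]), 676)
box (array([ 0.4105, -0.3641]), np.float64(-77.33), array([ 61.5, 158.2]), 1007) {'c': array([ 0.4104, -0.3638]), 'L': 169, 'W': 63, 'yaw': -77.4, 'cen': array([ 0.4105, -0.3641]), 'area': 1007.0}
charger (array([ 0.6055, -0.3552]), np.float64(79.3), array([ 61.9, 146. ]), 950) {'c': array([ 0.6056, -0.3549]), 'L': 150, 'W': 65, 'yaw': 79.3, 'cen': array([ 0.6055, -0.3552]), 'area': 950.0}
metal whole {'c': array([ 0.6072, -0.3583]), 'L': 195, 'W': 90, 'yaw': 79.5, 'cen': array([ 0.607 , -0.3584]), 'area': 1692.0}
```

View pics/sF.png

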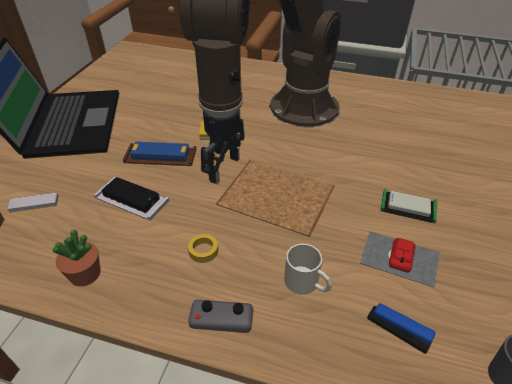

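View pics/tF.png

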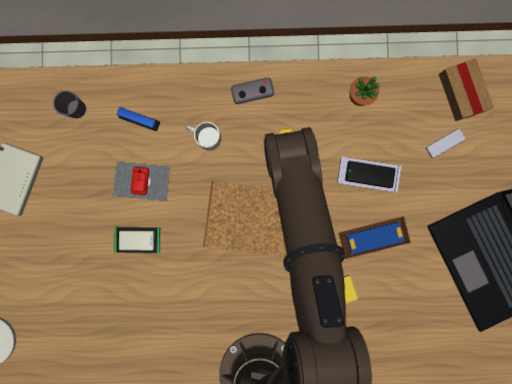

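```bash
python3 - <<'E'
from m import *
s=cv2.imread("pics/sF.png")[:,:,::-1].copy();t=cv2.imread("pics/tF.png")[:,:,::-1].copy()
def ov(im,n,C,yaw,L,W,z):
    y=np.radians(yaw);u=np.array([np.cos(y),np.sin(y)]);v=np.array([-u[1],u[0]]);C=np.array(C)
    return proj(n,[np.r_[C+u*a*L/2+v*b*W/2,z] for a,b in((-1,-1),(-1,1),(1,1),(1,-1))])
f=4
out=[]
for n,im,b in (("top",t,(330,150,420,262)),("scene",s,(85,135,205,220))):
    c=cv2.resize(im[b[1]:b[3],b[0]:b[2],::-1],None,fx=f,fy=f,interpolation=0).copy()
    for C,yaw,L,W,z,col in (((.6072,-.3582),79.6,.148,.064,.031,(0,0,255)),((.6072,-.3582),79.6,.172,.084,.014,(0,200,0)),((.4102,-.3666),-77.2,.168,.062,.031,(0,0,255)),((.4102,-.3666),-77.2,.192,.084,.014,(0,200,0))):
        q=(ov(im,n,C,yaw,L,W,z)+.5-[b[0],b[1]])*f
        cv2.polylines(c,[np.round(q).astype(int)],True,col,1)
    out.append(c)
H=max(o.shape[0] for o in out);c=np.zeros((H,sum(o.shape[1] for o in out),3),np.uint8);x=0
for o in out: c[:o.shape[0],x:x+o.shape[1]]=o;x+=o.shape[1]
c=c[:,:800] if c.shape[1]<=800 else cv2.resize(c,None,fx=.95,fy=.95);cv2.imwrite("pics/ov.png",c);print(c.shape)
E
```

```text
(426, 798, 3)
```

View pics/ov.png

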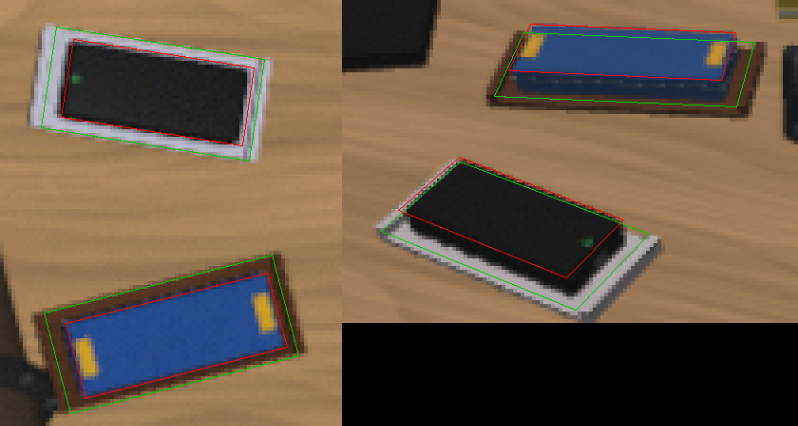

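```bash
python3 -c "
from bench import env
print(env.job_done())"
```

```text
the job is handed in; nothing more can be done
None
```

I handed the job in at about 48 s of the 106 s allowed. All four things are in their places and the gripper is clear of everything.

The pencil box went first, because it lay alone beside the pile. Then came the mouse, the power bank and the charger, in that order. I lowered each one to light contact (about 6–10 N) before letting go.

| Thing | Place | Final check in the top camera |
|---|---|---|
| Mouse | White spot on the mat | About 1 mm from the centre of the spot |
| Power bank | Charging dock | Within about 1 mm of the centre, flat, turned within about 0.5° |
| Pencil box | Wooden tray | About 2–2.5 mm off centre along the tray, turned within about 0.5° |
| Charger | Metal tray | Read about 3 mm off centre along the tray, turned within about 0.5° |

- **Tray offsets:** some of the charger's 3 mm, and perhaps of the pencil box's, is probably the camera seeing its end face. An overlay of the charger and pencil box on both camera views suggested 1–2 mm. Both are well inside the 12 mm free at each end.
- **Power bank:** it may have tilted 1–2° in the grip. I also shifted it 2 mm the wrong way on one reading. The next picture showed this, so I moved it back 1.7 mm before letting go.
- **Mug and tape roll:** both look where they stood in the scene camera. At the end the arm hid part of the tape roll from the top camera.

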